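# Rebuild a wheel hub on its stub axle

## Robot

A 6-joint arm with a two-finger parallel gripper is mounted at the origin on a cart in front of the work surface, level with it; the furniture and walls round the work are solid. World frame = base frame: x ahead of the robot, y to its left, z up, the work surface at z = 0. Lengths are in m, angles in degrees, forces in N, time in s.
With the tool pointing down it reaches from about 0.4 to 0.825 m from the base axis. Payload 7 kg.
Tool frame: the origin (TCP) lies on the centre line of the jaws, within the pads' length; the fingertips stand r.tip_reach ahead of it and the grasp point (between the pads) is the TCP (r.tip_reach is the distance from the TCP to the fingertips, in m); z points along the fingers, y is the line along which they close (so a half turn about z gives the same grasp; the last joint's range is limited). The gripper opens to 88 mm and grips with 3 to 60 N. Pads are 19 mm wide; open, the fingers measure 130 mm over their backs; the gripper's body (78 mm by 193 mm) begins 47 mm behind the grasp point.
Start: joints at [-48.581, 20.546, 0.682, 0, -70.136, -16.507], TCP at [0.284, -0.612, 0.246] pointing down, gripper open.
Joint ranges: [-176.03, 176.03], [-82.01, 121.73], [-58.28, 71.71], [-173.87, 95.51], [-174.79, -0.11], [-173.66, 173.66]. Speed limits (degrees/s): [136.94, 136.94, 172.46, 180, 180, 180].

## Interface

Orientations are given as [roll, pitch, yaw] about the fixed x, y, z axes, in that order (R = Rz(yaw) Ry(pitch) Rx(roll)).
In Python, from plant import sensors, cams, r gives the robot as it stands.
- The arm moves only by the tool drive_tool, never from a script. Its argument "rows" is a list of rows, each an object of numbers: "fingers": the gripper's target within -1 to 1 (fully open at 1, half-way at 0, shut at -1); "x", "y", "z": the shift along the tool's x, y, z in m; "spin": the turn about the tool's z in rad. A call has 1 to 10 rows; each row is the pose to reach, as a shift and turn from the pose commanded when the call began, along the tool's axes at that moment; what a row does not reach only later rows make up. A row lasts 1/8 s, in which the tool goes at most 62.5 mm and 10.7 degrees, less where a joint would pass 70% of its speed; a pose out of reach is approached as far as the arm can. A call with a gripper value outside its range is refused whole. The fingers move at their own pace and stop on an object; "newtons" is the grip in N (left out, the last holds). Time passes only in rows, so rows that repeat a pose let the fingers close. It gives the time, the measured TCP pose, the force, the opening and the grip force at its end, in the units of the state.
- sensors.get_state(): the state, without advancing time (a new reading comes with each control period).
- cams.capture(name): name is "side" or "top"; returns a dict with "pixels" (480x640x3 uint8, red, green, blue), "intrinsics" (3x3 intrinsics, pixels), "k1" (the pictures are not rectified: a ray, as slopes to the right and down, at radius r is drawn at 1 + k1 r^2 times it, then the intrinsics apply), "eye" and "orientation" of the camera in the world. Camera axes: x right, y up, looking along -z (the intrinsics and any distortion apply to the point x, -y, -z); pixel columns grow to the right and rows downward; lengths in m; the calibration is good to about 2 mm. A picture is of the moment at which its call begins. There is no depth.
- r.close_job(): hands the job in; it is judged then, once.
The state is a dict: "time_s": time; "joints": joint angles; "qd": joint speeds; "joint_torque": joint torques, N m; "tcp_pos": TCP position; "eef_rot": TCP orientation; "contact_force": force on the tool from outside, world axes, zero at the start; "moment": the same for the moment, N m; "gripper_width": finger opening in m; "gripper_force": force on a finger pad.
Only numpy, scipy, OpenCV 4.12 (cv2) and the standard library are available. Lean on these libraries where they do the work, as an engineer would, in place of code of your own. Each camera call takes 0.05 s, during which the arm holds its last target. There are 200 camera calls.

## Task

Assemble the wheel hub on the upright stub axle: slide the large bearing down onto the axle's shoulder, lower the hub over it with its flange end down, seat the small bearing in the hub's mouth, and last put the stop collar on the axle on top of the small bearing. Each part must be fully home, lying flat on the one below.

Things in the scene. Friction and masses are not known exactly. Their poses are not given: they have to be found in the camera images.
- stub_axle: Bright steel axle upright (z up) on a fixed grey round flange, 94 mm wide, 9 mm thick, four bolts (heads to 17.5 mm). Origin: centre of the flange's underside on the bench, on the axle's axis. Heights above it in mm: 44 wide shoulder up to 34; journal 26 thick from 34 to 56; narrows to 20 thick at 60; 20 thick up to 89; tapers to a blunt 9 wide tip at 96. Its place varies.
- axle_shoulder (a point): Centre of the axle's shoulder, on its axis, 34 mm above the bench: the large bearing lies here. Heights of the undersides above this point when all is assembled: large bearing 0, hub 2, small bearing 32, collar 46 mm. z up.
- axle_tip (a point): Top of the axle's blunt tip, on its axis, 96 mm above the bench and 62 mm above the shoulder; tapered over the last 7 mm. With the large bearing home the axle stands 40 mm above the bearing's top, between the fingers: hold that bearing by its upper part.
- large_bearing: The wider and taller of two ring-shaped ball bearings (bright steel, black seal between its rings): outside 46 mm, bore 29 mm, 22 mm high, about 0.13 kg. Lies flat on the bench. Origin: centre of its underside, z up along its axis. It passes down the whole axle to the shoulder.
- wheel_hub: Dark steel hub with a bright top rim, 37 mm high, 0.45 kg, stands flange end down as it is fitted. Flange 92 mm wide with four holes, 4 to 13 mm above the underside; above it a round nose, 60 mm wide from 18 mm up to the top: grip it there. Below: socket of 52 mm bore (edge flared), 20 mm deep, whose ledge rests on the large bearing; then a 34 mm bore. Origin: centre of its underside, z up.
- hub_mouth (a point): Moves with the hub: centre of its mouth at the ledge 30 mm above the hub's underside (7 mm below its top rim), on its axis. The mouth has a bore of 44 mm at the ledge, flared to 49 mm at the rim; the small bearing lies on this ledge.
- small_bearing: The narrower, flatter ball bearing (bright steel, black seal between its rings): outside 38 mm, bore 23 mm, 14 mm high, about 0.08 kg. Lies flat on the bench. Home in the hub's mouth, its upper 7 mm stand proud of the rim, so hold it by its upper half. Origin: centre of its underside, z up along its axis.
- stop_collar: Bright steel shaft collar, the smallest ring: plain, without a black seal, with a small grub screw in its side: outside 34 mm, bore 23 mm, 11 mm high, about 0.06 kg. Lies flat on the bench. Origin: centre of its underside, z up along its axis.
Things that resemble listed ones, but are neither listed nor needed, are in the scene too. Of the things shaped like the stub_axle, the steel one is meant.

How it is judged:
By the outcome, as a careful person would: the job done as asked, in the order asked, and still so for the second after the job is handed in, with the robot touching nothing.
It also fails if it takes over 109 s, if anything falls off the work surface, if the arm or the gripper's body presses on something with over 40 N, if the wrist force passes 120 N, or if a joint passes its speed limit or range.

## Working session

There is one attempt and no reset: what is moved stays moved. The work goes in short steps, Python scripts to look and compute and a tool call to move; the robot and the scene stay as the last step left them, time stands still between calls to the robot, and variables do not carry over. Pictures are saved under pics/ and viewed, at most 14 in all, crops included, and the job is handed in when it is done.

Besides the shell and the picture viewer there is one more tool, called after "Call:" in YAML: its name, and indented under it one key for each argument. drive_tool: Moves the arm, as the interface text tells. Its arguments: {"type":"object","properties":{"rows":{"type":"array"},"newtons":{"type":"number"}},"required":["rows"]}

```bash
mkdir -p pics; ls
python3 - <<'E'
from plant import sensors,cams,r
import cv2,numpy as np
print(sensors.get_state(), r.tip_reach)
for n in("top","side"):
    c=cams.capture(n); cv2.imwrite(f"pics/{n}0.png",c["pixels"][:,:,::-1])
    print({k:v for k,v in c.items() if k!="pixels"})
E
```

```text
pics
{'time_s': 0.0, 'joints': array([-4.85817772e+01,  2.05918389e+01,  6.33846102e-01, -2.19268724e-02,
       -7.01356641e+01, -1.65067631e+01]), 'qd': array([-0.02524436, -0.02103765,  0.09254467,  0.00111428,  0.04255963,
        0.01309037]), 'joint_torque': array([ 2.81075936e-04, -5.82715631e+01,  2.93050700e+01,  6.99755743e+00,
        6.74096664e-03, -1.71473589e-04]), 'tcp_pos': array([ 0.28411271, -0.61178571,  0.24461297]), 'eef_rot': array([ 1.79904346e+02, -6.85037142e-03, -1.55096002e+02]), 'contact_force': array([-0.31726672,  0.24993685, -0.31609998]), 'moment': array([-0.00613364, -0.02099968, -0.03614632]), 'gripper_force': 0.0, 'gripper_width': 0.0876087124646063} 0.019
{'intrinsics': array([[481.28855545,   0.        , 319.72865321],
       [  0.        , 481.28855545, 235.5274362 ],
       [  0.        ,   0.        ,   1.        ]]), 'k1': 0.004140597408903877, 'eye': array([ 0.45832118, -0.10067387,  1.49507886]), 'orientation': array([  1.99690375,   0.66619565, -88.88819165])}
{'intrinsics': array([[519.11669402,   0.        , 321.21681353],
       [  0.        , 519.11669402, 232.64518995],
       [  0.        ,   0.        ,   1.        ]]), 'k1': -0.03476206004059395, 'eye': array([0.45985115, 0.89027483, 0.70030508]), 'orientation': array([  57.25693258,    1.03324566, -176.36381097])}
```

View pics/top0.png

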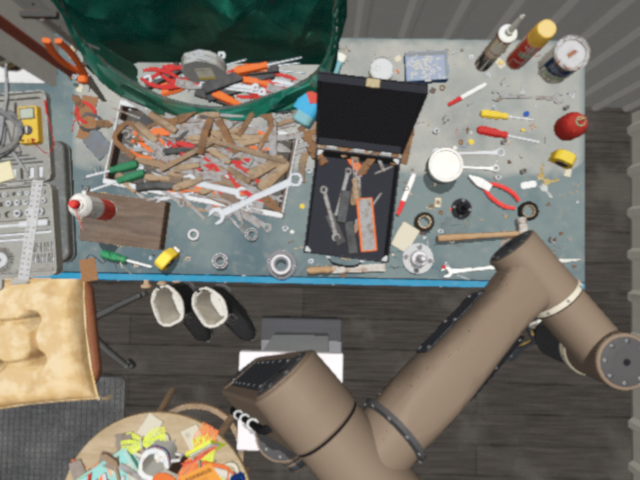

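View pics/side0.png

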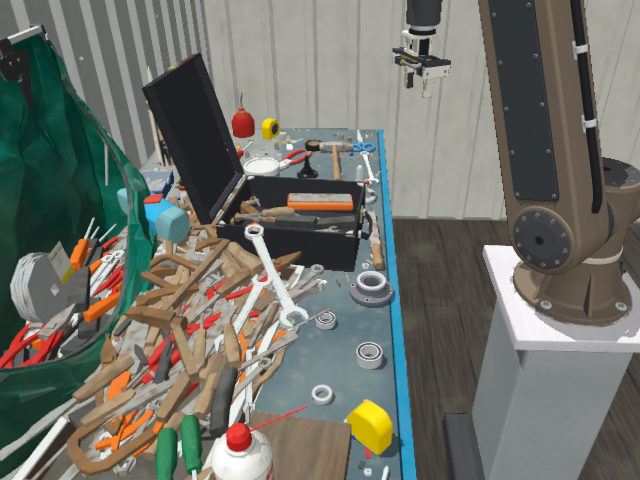

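The top view shows the hub near (281,264), the large bearing near (220,261), the small bearing near (251,234), the collar near (193,234) and the steel axle near (417,259). A tool case stands between the parts and the axle. The side view shows the hub at (371,287), large bearing (370,355), small bearing (325,320) and collar (321,394). The axle is probably partly hidden by the case, near (370,195).

```bash
cat > h.py <<'E'
import cv2,numpy as np
from scipy.spatial.transform import Rotation as R
from plant import sensors,cams,r
class Cam:
    def __init__(s,n):
        c=cams.capture(n); s.im=c["pixels"][:,:,::-1].copy(); s.K=c["intrinsics"];s.k=c["k1"];s.e=c["eye"]
        s.R=R.from_euler("xyz",c["orientation"],degrees=True).as_matrix()
    def ray(s,uv):
        d=np.linalg.inv(s.K)@[uv[0],uv[1],1]; p=d[:2].copy()
        for _ in range(10): p=d[:2]/(1+s.k*(p@p))
        v=s.R@[p[0],-p[1],-1]; return v/np.linalg.norm(v)
    def plane(s,uv,z):
        v=s.ray(uv); return s.e+v*(z-s.e[2])/v[2]
    def proj(s,P):
        q=s.R.T@(np.asarray(P)-s.e); p=np.array([q[0],-q[1]])/-q[2]; p=p*(1+s.k*(p@p))
        return (s.K@[*p,1])[:2]
    def crop(s,x,y,w,h,f): return cv2.resize(s.im[y:y+h,x:x+w],None,fx=f,fy=f,interpolation=cv2.INTER_CUBIC)
def tri(a,ua,b,ub):
    d1,d2=a.ray(ua),b.ray(ub); A=np.c_[d1,-d2]; t=np.linalg.lstsq(A,b.e-a.e,rcond=None)[0]
    p,q=a.e+t[0]*d1,b.e+t[1]*d2; return (p+q)/2,np.linalg.norm(p-q)
E
python3 - <<'E'
from h import *
t,s=Cam("top"),Cam("side")
np.set_printoptions(precision=4,suppress=True)
for n,z,p in(("hub",.037,(281,264)),("LB",.022,(220,261)),("SB",.014,(251,234)),("col",.011,(193,234)),("axle tip",.096,(417,259)),("axle fl",.009,(417,259)),("blk",.09,(461,208)),("tape1",.01,(424,221)),("caseleft",.06,(313,150)),("caseR",.06,(393,258))):
    P=t.plane(p,z); print(n,P,s.proj(P),np.hypot(*P[:2]))
a=t.crop(170,200,140,90,5.5);b=t.crop(380,190,100,90,6)
cv2.imwrite("pics/a.png",a);cv2.imwrite("pics/b.png",b)
c=s.crop(290,130,110,120,5);cv2.imwrite("pics/c.png",c)
cv2.imwrite("pics/d.png",s.crop(290,255,120,160,3.7))
E
```

```text
hub [0.4203 0.0328 0.037 ] [372.2337 278.4392] 0.4216256183179572
LB [0.4255 0.2215 0.022 ] [371.0011 349.8515] 0.47964590746031766
SB [0.5103 0.1296 0.014 ] [326.4751 317.1085] 0.5265101490183743
col [0.507  0.3098 0.011 ] [322.5298 391.5288] 0.5941623757917438
axle tip [ 0.4441 -0.3665  0.096 ] [361.1722 168.3297] 0.5758192657255841
axle fl [ 0.4432 -0.383   0.009 ] [360.7579 194.1612] 0.5858110684813722
blk [ 0.5951 -0.4938  0.09  ] [308.6919 150.4097] 0.7732816385885296
tape1 [ 0.5607 -0.4029  0.01  ] [319.0385 189.8683] 0.6904307822173661
caseleft [ 0.7645 -0.0578  0.06  ] [217.4441 241.5551] 0.7667280028598623
caseR [ 0.4453 -0.3022  0.06  ] [360.4204 191.7495] 0.538150886962737
```

View pics/a.png

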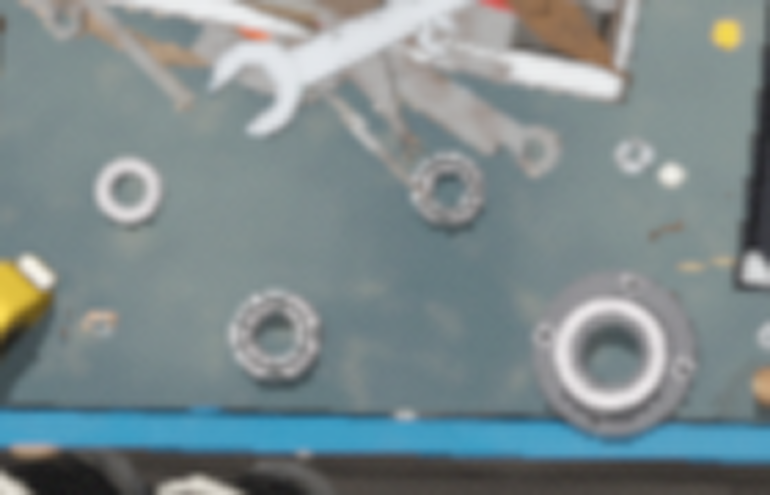

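View pics/b.png

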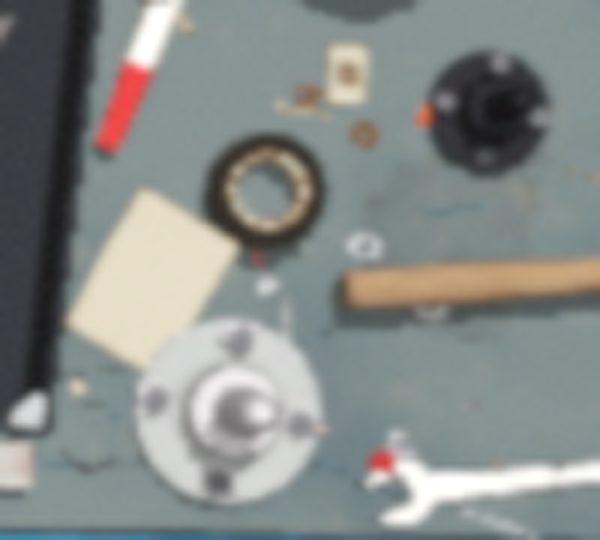

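View pics/c.png

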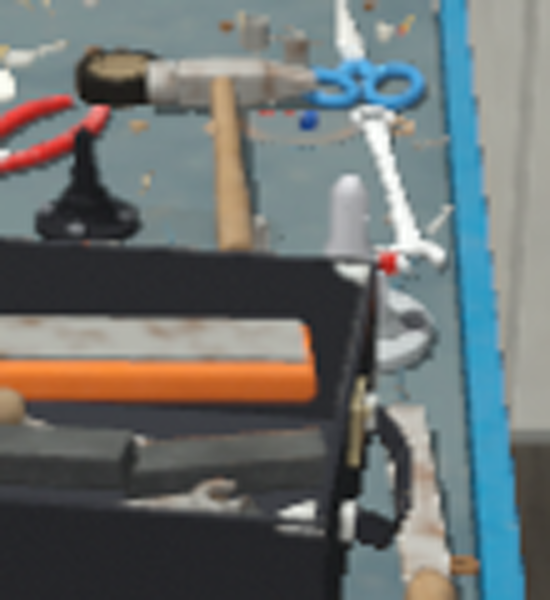

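View pics/d.png

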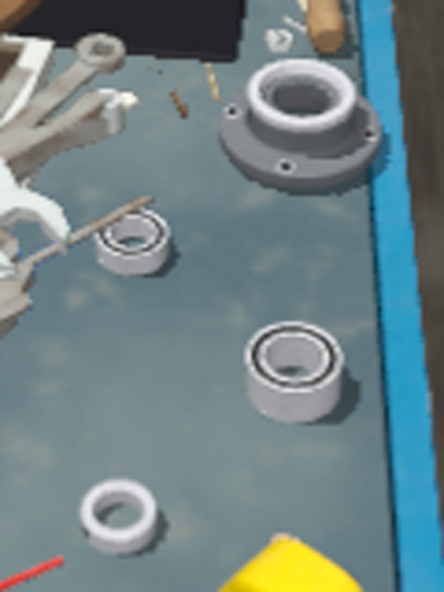

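Crops, mapped back to full pixels:

| Part | Top view | Side view (top face) |
|---|---|---|
| Collar | (193.5,234.5) | (322,393) |
| Small bearing | (251.5,234.5), with a tool tip close by on its left | (326,317) |
| Large bearing | (220,261) | (370,351.5) |
| Hub | Rim about (281,264) | (371,281) |
| Axle | Flange (418.3,258.3), tip (424,258.7) | Tip (360,166) |

The steel axle stands by the front right corner of the case, and the black one at (461,208) is a decoy. I'll refine these by contour fits and triangulate.

```bash
cat > meas.py <<'E'
from h import *
np.set_printoptions(precision=4,suppress=True)
def fit(cam,c,rad,f=6,mode="sat",out=None):
    x,y=int(c[0]-rad),int(c[1]-rad); w=2*rad
    p=cam.crop(x,y,w,w,f); lab=cv2.cvtColor(p,cv2.COLOR_BGR2LAB).astype(float)
    if mode=="bright": ch=lab[...,0]
    else: ch=lab[...,1]*2+lab[...,2]      # teal bench: low a,b
    ch=cv2.GaussianBlur(cv2.normalize(ch,None,0,255,cv2.NORM_MINMAX).astype(np.uint8),(5,5),0)
    t,m=cv2.threshold(ch,0,255,cv2.THRESH_OTSU)
    cs,_=cv2.findContours(m,cv2.RETR_EXTERNAL,cv2.CHAIN_APPROX_NONE)
    q=((c[0]-x)*f,(c[1]-y)*f)
    cs=[k for k in cs if len(k)>60]; k=max(cs,key=lambda k:cv2.pointPolygonTest(cv2.convexHull(k),q,True))
    e=cv2.fitEllipse(cv2.convexHull(k))
    if out: cv2.ellipse(p,e,(0,0,255),1); cv2.imwrite(out,p)
    return np.array([x+(e[0][0]+.5)/f-.5,y+(e[0][1]+.5)/f-.5]),np.array(e[1])/f
E
python3 - <<'E'
from meas import *
t,s=Cam("top"),Cam("side")
for n,h,c,d,rt,rs in(("hub",.037,(281,264),(371.4,281.2),14,19),("LB",.022,(220,261),(369.7,351.5),12,18),("SB",.014,(251,234),(326,317.4),9,13),("col",.011,(193,234),(322,393),10,15)):
    for mt in("bright","sat"):
        u,a=fit(t,c,rt,mode=mt,out=f"pics/t_{n}_{mt}.png"); v,b=fit(s,d,rs,mode=mt,out=f"pics/s_{n}_{mt}.png")
        P,g=tri(t,u,s,v); print(n,mt,u,a*t.e[2]/481*1000*(1-h/1.495),v,b,"tri",P,g,"plane",t.plane(u,h))
P=tri(t,(424.2,258.7),s,(359.8,166)); print("tip",P)
for z in(.009,): print("fl",t.plane((418.3,258.3),z))
u,a=fit(t,(418.3,258.3),21,mode="bright",out="pics/t_fl.png"); print(u,a,t.plane(u,.009))
print("tool tip",tri(t,(244.5,233.1),s,(330.5,309)))
print("case corner",tri(t,(384.5,259),s,(290+374/5,130+265/5)))
import glob
T=[cv2.resize(cv2.imread(f),(190,190)) for f in sorted(glob.glob("pics/[st]_*.png"))]
while len(T)%4: T.append(T[0]*0)
L=np.vstack([np.hstack(T[i:i+6]) if 0 else np.hstack(T[i:i+4]) for i in range(0,len(T),4)])
print(sorted(glob.glob("pics/[st]_*.png")));cv2.imwrite("pics/fits.png",cv2.resize(L,(480,int(480*L.shape[0]/L.shape[1]))))
E
```

```text
hub bright [280.1805 263.5728] [61.4482 64.7303] [370.8351 279.7904] [19.596  29.9445] tri [0.4224 0.0355 0.0354] 0.0016761189258443288 plane [0.4216 0.0354 0.037 ]
hub sat [281.3328 263.3945] [91.1647 98.2084] [371.0183 288.3659] [39.585  59.0614] tri [0.4218 0.0342 0.0117] 0.0004429839113466452 plane [0.4222 0.0319 0.037 ]
LB bright [216.9184 256.5477] [75.1423 94.2836] [368.4993 354.6824] [28.0968 28.9325] tri [0.4344 0.2318 0.0204] 0.008889301513962881 plane [0.4389 0.2313 0.022 ]
LB sat [219.7089 260.555 ] [51.7178 52.9386] [368.8437 355.2808] [28.2582 29.0307] tri [0.4278 0.2247 0.0115] 0.002421295351682222 plane [0.4268 0.2224 0.022 ]
SB bright [249.64   232.6445] [40.9178 52.9444] [324.6763 318.4289] [20.661  23.2488] tri [0.514  0.1339 0.0143] 0.0008252414217347323 plane [0.5144 0.1339 0.014 ]
SB sat [249.2084 232.2586] [43.8674 60.6446] [324.369  317.9157] [22.0592 24.2166] tri [0.5148 0.1349 0.0165] 0.00139726946650698 plane [0.5156 0.1353 0.014 ]
col bright [192.7925 233.9167] [35.6987 37.1183] [321.4607 392.6038] [17.5058 20.4217] tri [0.508  0.3109 0.0095] 0.00144837173
[... 212 characters left out ...]
0.4465, -0.388 ,  0.0926]), np.float64(0.002339481143049409))
fl [ 0.4455 -0.387   0.009 ]
[413.9185 253.2262] [31.9467 43.9519] [ 0.4608 -0.3734  0.009 ]
tool tip (array([0.5065, 0.1439, 0.0477]), np.float64(0.009991422352517201))
case corner (array([ 0.4388, -0.2719,  0.1012]), np.float64(0.007007089750005471))
['pics/s_LB_bright.png', 'pics/s_LB_sat.png', 'pics/s_SB_bright.png', 'pics/s_SB_sat.png', 'pics/s_col_bright.png', 'pics/s_col_sat.png', 'pics/s_hub_bright.png', 'pics/s_hub_sat.png', 'pics/t_LB_bright.png', 'pics/t_LB_sat.png', 'pics/t_SB_bright.png', 'pics/t_SB_sat.png', 'pics/t_col_bright.png', 'pics/t_col_sat.png', 'pics/t_fl.png', 'pics/t_hub_bright.png', 'pics/t_hub_sat.png']
```

View pics/fits.png

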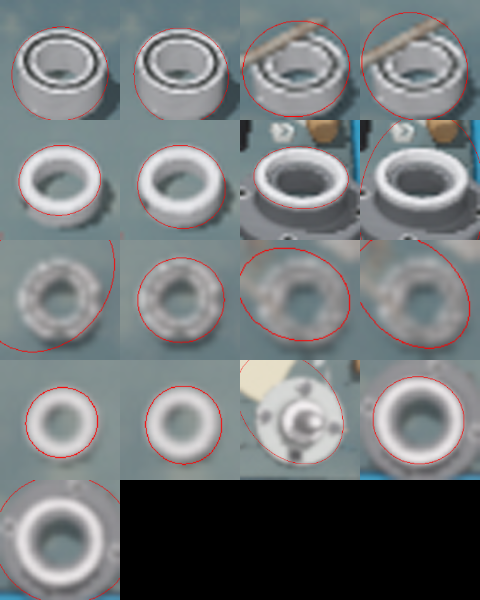

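The fits agree with the sizes given. Positions in m:

- **Hub:** (0.4215, 0.035), rim at z ≈ 0.035.
- **Large bearing:** (0.427, 0.224).
- **Small bearing:** about (0.509, 0.129), with a tool lying over its edge.
- **Collar:** (0.5075, 0.311).
- **Axle:** (0.4455, -0.387), tip at z ≈ 0.093.

I'll move now, first turning the jaws to close along x.

Call:
drive_tool:
  rows:
    - {"x":-0.324,"y":0.304,"z":0,"spin":-1.136,"fingers":1}
    - {"x":-0.324,"y":0.304,"z":0,"spin":-1.136,"fingers":1}
    - {"x":-0.324,"y":0.304,"z":0,"spin":-1.136,"fingers":1}
    - {"x":-0.324,"y":0.304,"z":0,"spin":-1.136,"fingers":1}
    - {"x":-0.324,"y":0.304,"z":0,"spin":-1.136,"fingers":1}
    - {"x":-0.324,"y":0.304,"z":0,"spin":-1.136,"fingers":1}
    - {"x":-0.324,"y":0.304,"z":0,"spin":-1.136,"fingers":1}
    - {"x":-0.324,"y":0.304,"z":0,"spin":-1.136,"fingers":1}
    - {"x":-0.324,"y":0.304,"z":0,"spin":-1.136,"fingers":1}

```text
time_s: 1.42
tcp_pos: [0.4503, -0.1995, 0.2457]
eef_rot: [-180.0, -0.0, -89.9]
contact_force: [-0.3, -0.7, -0.1]
gripper_width: 0.0876
gripper_force: 0.0
```

Call:
drive_tool:
  rows:
    - {"x":-0.423,"y":0.023,"z":0}
    - {"x":-0.423,"y":0.023,"z":0}
    - {"x":-0.423,"y":0.023,"z":0}
    - {"x":-0.423,"y":0.023,"z":0}
    - {"x":-0.423,"y":0.023,"z":0}
    - {"x":-0.423,"y":0.023,"z":0}
    - {"x":-0.423,"y":0.023,"z":0}
    - {"x":-0.423,"y":0.023,"z":0.14}
    - {"x":-0.423,"y":0.023,"z":0.14}
    - {"x":-0.423,"y":0.023,"z":0.14}

```text
invalid input
```

Run:
```python
from h import *
print(sensors.get_state()["tcp_pos"])
t,s=Cam("top"),Cam("side")
a=s.crop(280,215,130,165,3.5);b=t.crop(180,200,100,90,4)
c=np.zeros((max(a.shape[0],b.shape[0]),a.shape[1]+b.shape[1]-65,3),np.uint8)[:, :790]
c[:a.shape[0],:a.shape[1]-120]=a[:,120:] ;c[:b.shape[0],a.shape[1]-120:][:, :b.shape[1]]=b[:, :c.shape[1]-a.shape[1]+120]
cv2.imwrite("pics/e.png",c); print(c.shape)
```

```text
[ 0.45027689 -0.19947268  0.24566791]
(578, 790, 3)
```

View pics/e.png

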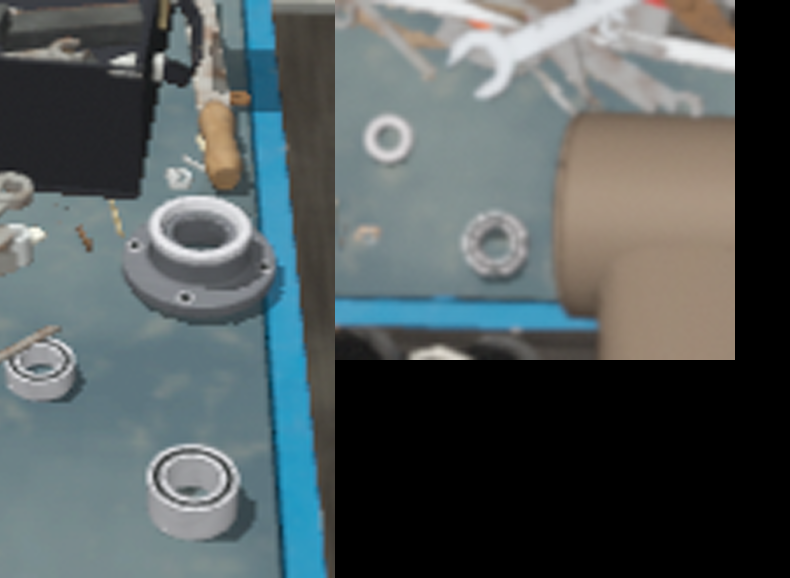

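The move was refused, probably because keys were left out of the rows. The picture shows the large bearing undisturbed at side (333,355), and the arm hiding part of the top view. I'll repeat the move with every key given.

Call:
drive_tool:
  rows:
    - {"x":-0.423,"y":0.023,"z":0,"spin":0,"fingers":1}
    - {"x":-0.423,"y":0.023,"z":0,"spin":0,"fingers":1}
    - {"x":-0.423,"y":0.023,"z":0,"spin":0,"fingers":1}
    - {"x":-0.423,"y":0.023,"z":0,"spin":0,"fingers":1}
    - {"x":-0.423,"y":0.023,"z":0,"spin":0,"fingers":1}
    - {"x":-0.423,"y":0.023,"z":0,"spin":0,"fingers":1}
    - {"x":-0.423,"y":0.023,"z":0,"spin":0,"fingers":1}
    - {"x":-0.423,"y":0.023,"z":0.14,"spin":0,"fingers":1}
    - {"x":-0.423,"y":0.023,"z":0.14,"spin":0,"fingers":1}
    - {"x":-0.423,"y":0.023,"z":0.14,"spin":0,"fingers":1}

```text
time_s: 2.78
tcp_pos: [0.4258, 0.2198, 0.1017]
eef_rot: [179.7, -0.3, -90.2]
contact_force: [0.1, 0.1, 0.3]
gripper_width: 0.0873
gripper_force: 0.0
```

Call:
drive_tool:
  newtons: 25
  rows:
    - {"x":-0.001,"y":0,"z":0.05,"spin":0,"fingers":1}
    - {"x":-0.001,"y":0,"z":0.077,"spin":0,"fingers":1}
    - {"x":-0.001,"y":0,"z":0.077,"spin":0,"fingers":1}
    - {"x":-0.001,"y":0,"z":0.077,"spin":0,"fingers":-1}
    - {"x":-0.001,"y":0,"z":0.077,"spin":0,"fingers":-1}
    - {"x":-0.001,"y":0,"z":0.077,"spin":0,"fingers":-1}
    - {"x":-0.001,"y":0,"z":0.077,"spin":0,"fingers":-1}

```text
time_s: 3.65
tcp_pos: [0.4273, 0.2243, 0.0292]
eef_rot: [-180.0, 0.1, -90.0]
contact_force: [-0.2, 0.5, 0.3]
gripper_width: 0.0535
gripper_force: 0.0
```

Call:
drive_tool:
  rows:
    - {"x":0,"y":0,"z":0,"spin":0,"fingers":-1}
    - {"x":0,"y":0,"z":0,"spin":0,"fingers":-1}
    - {"x":0,"y":0,"z":0,"spin":0,"fingers":-1}
    - {"x":0,"y":0,"z":-0.06,"spin":0,"fingers":-1}
    - {"x":0,"y":0,"z":-0.12,"spin":0,"fingers":-1}
    - {"x":0,"y":0,"z":-0.15,"spin":0,"fingers":-1}

```text
time_s: 4.4
tcp_pos: [0.4276, 0.2246, 0.1816]
eef_rot: [-179.9, 0.2, -90.0]
contact_force: [1.2, -0.5, -1.6]
gripper_width: 0.0452
gripper_force: 25.0
```

Run:
```python
from h import *
print(sensors.get_state()["tcp_pos"],sensors.get_state()["gripper_width"])
s=Cam("side");P=sensors.get_state()["tcp_pos"];u=s.proj(P);print(u)
cv2.imwrite("pics/f.png",s.crop(int(u[0])-45,int(u[1])-60,90,120,4))
```

```text
[0.42764635 0.22462284 0.18160271] 0.0451776037384495
[372.47507291 279.21437139]
```

View pics/f.png

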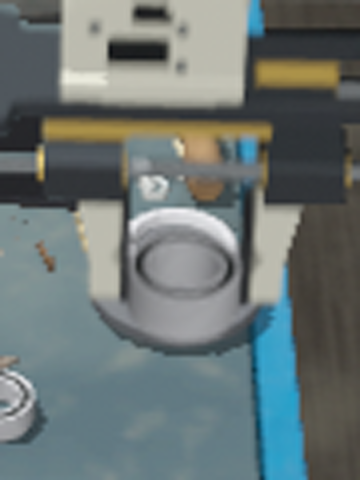

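The side crop shows the large bearing held level between the fingers, its top face centred near side pixel (373.2,285.2). Next is its offset from the TCP, plus a check of the axle position.

Run:
```python
from h import *
np.set_printoptions(precision=4,suppress=True)
t,s=Cam("top"),Cam("side")
print("held top face",s.plane((373.2,285.2),.1746))
print("LB before side/top", s.plane((369.7,351.5),.022))
print("hub rim side",s.plane((370.8,279.8),.037),"collar",s.plane((321.5,392.6),.011))
# axle: tip blob in side, bright vs teal
print("tip side",s.plane((359.8,165.5),.096), "top",t.plane((424.2,258.7),.096))
g=cv2.cvtColor(t.im,cv2.COLOR_BGR2LAB).astype(int)
p=t.crop(392,233,52,52,8); cv2.imwrite("pics/g.png",p)
q=s.crop(345,155,35,45,13); 
h=min(p.shape[0],q.shape[0]); p=p[:h]; q=q[:h]
cv2.imwrite("pics/g.png",np.hstack([p[:h],q[:h]])[:, :800]); print(p.shape,q.shape)
```

```text
held top face [0.4273 0.2284 0.1746]
LB before side/top [0.4278 0.2256 0.022 ]
hub rim side [0.4234 0.0375 0.037 ] collar [0.5086 0.3121 0.011 ]
tip side [ 0.4478 -0.3839  0.096 ] top [ 0.4454 -0.3873  0.096 ]
(416, 416, 3) (416, 455, 3)
```

View pics/g.png

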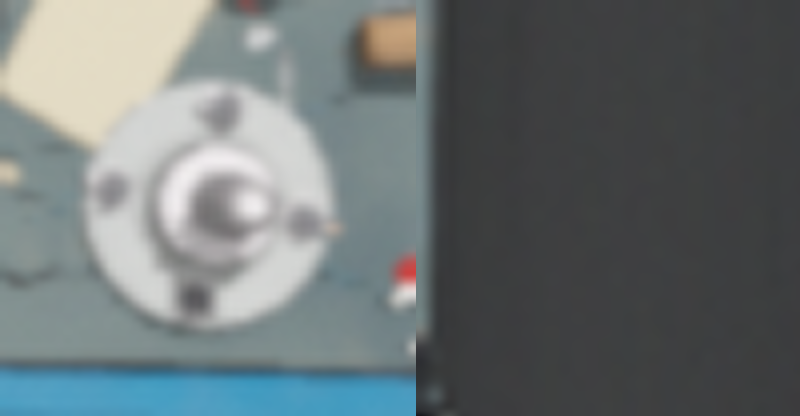

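The top crop shows the flange centred at about (417.6,258.1) and the tip at about (423,258.1). Together with the side view, that puts the axle at (0.447,-0.384). I'll carry the bearing there, staying high.

Call:
drive_tool:
  rows:
    - {"x":0.06,"y":-0.002,"z":-0.02,"spin":0,"fingers":-1}
    - {"x":0.12,"y":-0.004,"z":-0.02,"spin":0,"fingers":-1}
    - {"x":0.18,"y":-0.006,"z":-0.02,"spin":0,"fingers":-1}
    - {"x":0.24,"y":-0.008,"z":-0.02,"spin":0,"fingers":-1}
    - {"x":0.3,"y":-0.01,"z":-0.02,"spin":0,"fingers":-1}
    - {"x":0.36,"y":-0.012,"z":-0.02,"spin":0,"fingers":-1}
    - {"x":0.42,"y":-0.014,"z":-0.02,"spin":0,"fingers":-1}
    - {"x":0.48,"y":-0.016,"z":-0.02,"spin":0,"fingers":-1}
    - {"x":0.54,"y":-0.018,"z":-0.02,"spin":0,"fingers":-1}
    - {"x":0.609,"y":-0.019,"z":-0.02,"spin":0,"fingers":-1}

```text
time_s: 5.8
tcp_pos: [0.4451, -0.38, 0.1964]
eef_rot: [179.8, 0.1, -90.0]
contact_force: [1.4, 0.9, -0.7]
gripper_width: 0.0452
gripper_force: 25.0
```

Call:
drive_tool:
  rows:
    - {"x":0,"y":0,"z":0,"spin":0,"fingers":-1}
    - {"x":0,"y":0,"z":0,"spin":0,"fingers":-1}
    - {"x":0,"y":0,"z":0,"spin":0,"fingers":-1}

```text
time_s: 6.18
tcp_pos: [0.4459, -0.3773, 0.1979]
eef_rot: [179.9, 0.0, -89.9]
contact_force: [0.0, 0.2, -0.7]
gripper_width: 0.0452
gripper_force: 25.0
```

Run:
```python
from h import *
print(sensors.get_state()["tcp_pos"])
s=Cam("side");t=Cam("top");P=sensors.get_state()["tcp_pos"];u=s.proj(P);print(u)
x,y=int(u[0])-40,int(u[1])-25
a=s.crop(x,y,80,100,5);b=t.crop(380,210,80,100,5)
cv2.imwrite("pics/i.png",np.hstack([a,b])); print(x,y)
```

```text
[ 0.44585298 -0.37733751  0.19791072]
[361.24576925 130.32705657]
321 105
```

View pics/i.png

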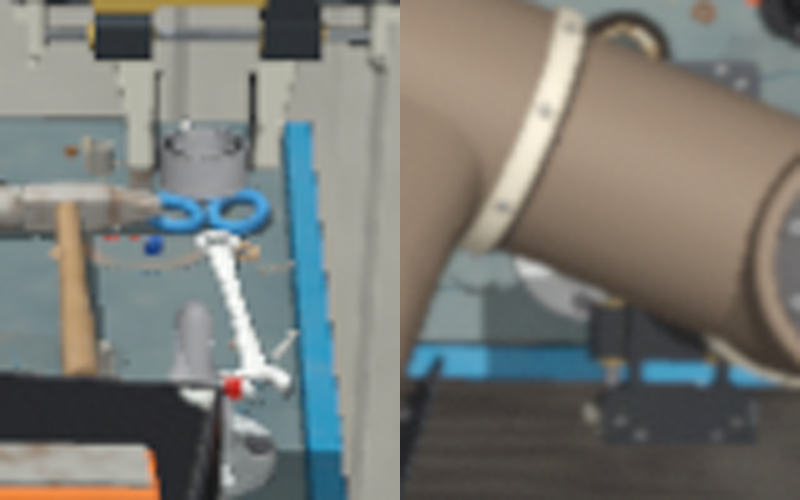

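The side crop shows the bearing held at about (362.3,138), with the axle tip below it at about (359.6,165.4). The top view of the axle is hidden by the arm. I'll compare columns to cancel the camera bias.

Run:
```python
from h import *
s=Cam("side");P=sensors.get_state()["tcp_pos"]
print(P,s.proj(P),s.proj(P+[0,0,-.007]),s.proj([P[0],-.384,.096]),s.proj([P[0]+.002,-.384,.096]),s.proj([P[0],-.381,.096]))
# subpixel columns: pad dark edges and tip bright blob
g=cv2.cvtColor(s.im,cv2.COLOR_BGR2GRAY).astype(int)
for r_ in(122,126,130,134): print(r_,g[r_,340:386])
for r_ in(166,169,172,175,178): print(r_,g[r_,350:370])
```

```text
[ 0.4463744  -0.37745268  0.19879214] [361.19694515 130.24346284] [361.13542259 132.80771091] [360.31988885 165.48221625] [359.57454006 165.47354437] [360.32001662 165.96465325]
122 [162 162 162 162 167 178 180 179 179 180 172 132 111 163 160 149 141 142
 151 165 164 164 163 163 163 164 164 165 165 164 140  62 138 180 180 179
 179 180 170 154 158 159 159 159 159 159]
126 [163 162 162 161 162 170 183 179 179 180 173 133 111 162 159 148 141 144
 154 166 165 164 164 163 163 164 165 165 164 164 140  87 150 180 180 180
 180 171 155 159 160 159 159 159 160 159]
130 [133 132 131 130 130 129 149 180 180 175 152  99  78 121 133 135 149 162
 162 120 120 119 119 122 142 153 138 130 123 116  87  74 123 163 180 180
 171 138 112 132 131 129 116 132 161 161]
134 [139 149 147 136 134 135 153 180 180 180 169 118  85 114  80  87 129 142
 142 153 157 156 153 148 135 125 128  96  66  99 101 107 164 179 180 180
 159  89 104 130 131 132 132 150 162 163]
166 [136 136 135 135 135 133 132 130 145 161 165 157 140 136 134 133 170 222
 243 227]
169 [133 133 133 134 134 128 118 137 151 161 163 160 152 140 134 133 133 184
 237 244]
172 [133 132 134 134 134 135 134 139 151 158 161 158 149 137 134 134 134 143
 206 249]
175 [135 136 137 137 136 139 150 151 151 159 160 157 146 134 134 135 134 132
 149 210]
178 [134 134 136 135 137 148 165 171 166 158 158 155 143 126 122 130 130 130
 141 198]
```

Call:
drive_tool:
  rows:
    - {"x":0.0075,"y":-0.001,"z":0.03,"spin":0,"fingers":-1}
    - {"x":0.0075,"y":-0.001,"z":0.06,"spin":0,"fingers":-1}
    - {"x":0.0075,"y":-0.001,"z":0.07,"spin":0,"fingers":-1}
    - {"x":0.0075,"y":-0.001,"z":0.08,"spin":0,"fingers":-1}
    - {"x":0.0075,"y":-0.001,"z":0.09,"spin":0,"fingers":-1}
    - {"x":0.0075,"y":-0.001,"z":0.095,"spin":0,"fingers":-1}

```text
time_s: 7.08
tcp_pos: [0.4471, -0.3859, 0.1034]
eef_rot: [-180.0, -0.0, -90.0]
contact_force: [0.0, -0.3, -1.0]
gripper_width: 0.0453
gripper_force: 25.0
```

Call:
drive_tool:
  rows:
    - {"x":0,"y":0,"z":0.008,"spin":0,"fingers":-1}
    - {"x":0,"y":0,"z":0.013,"spin":0,"fingers":-1}
    - {"x":0,"y":0,"z":0.018,"spin":0,"fingers":-1}
    - {"x":0,"y":0,"z":0.018,"spin":0,"fingers":-1}

```text
time_s: 7.58
tcp_pos: [0.4471, -0.3858, 0.0853]
eef_rot: [180.0, 0.0, -90.0]
contact_force: [0.2, 1.7, -1.4]
gripper_width: 0.0453
gripper_force: 25.0
```

Call:
drive_tool:
  rows:
    - {"x":-0.001,"y":0,"z":0.003,"spin":0,"fingers":-1}
    - {"x":-0.001,"y":0,"z":0.008,"spin":0,"fingers":-1}
    - {"x":-0.001,"y":0,"z":0.013,"spin":0,"fingers":-1}
    - {"x":-0.001,"y":0,"z":0.017,"spin":0,"fingers":-1}
    - {"x":-0.001,"y":0,"z":0.017,"spin":0,"fingers":-1}

```text
time_s: 8.2
tcp_pos: [0.4468, -0.3848, 0.068]
eef_rot: [180.0, 0.0, -90.0]
contact_force: [0.7, 0.7, -2.5]
gripper_width: 0.0453
gripper_force: 25.0
```

Call:
drive_tool:
  rows:
    - {"x":0,"y":0,"z":0.002,"spin":0,"fingers":-1}
    - {"x":0,"y":0,"z":0.004,"spin":0,"fingers":-1}
    - {"x":0,"y":0,"z":0.005,"spin":0,"fingers":-1}
    - {"x":0,"y":0,"z":0.006,"spin":0,"fingers":-1}
    - {"x":0,"y":0,"z":0.006,"spin":0,"fingers":-1}

```text
time_s: 8.82
tcp_pos: [0.4471, -0.385, 0.063]
eef_rot: [-180.0, -0.0, -90.0]
contact_force: [-1.0, 2.4, 3.7]
gripper_width: 0.0452
gripper_force: 25.0
```

The bearing is home: TCP z is 0.063 as expected, with an upward reaction. I'll release and lift.

Call:
drive_tool:
  rows:
    - {"x":0,"y":0,"z":0,"spin":0,"fingers":0.3}
    - {"x":0,"y":0,"z":0,"spin":0,"fingers":0.3}
    - {"x":0,"y":0,"z":0,"spin":0,"fingers":0.3}
    - {"x":0,"y":0,"z":-0.03,"spin":0,"fingers":0.3}
    - {"x":0,"y":0,"z":-0.09,"spin":0,"fingers":1}
    - {"x":0,"y":0,"z":-0.14,"spin":0,"fingers":1}
    - {"x":-0.06,"y":0,"z":-0.14,"spin":0,"fingers":1}
    - {"x":-0.12,"y":0,"z":-0.14,"spin":0,"fingers":1}
    - {"x":-0.18,"y":0.01,"z":-0.14,"spin":0,"fingers":1}
    - {"x":-0.24,"y":0.02,"z":-0.14,"spin":0,"fingers":1}

```text
time_s: 10.07
tcp_pos: [0.4266, -0.1434, 0.2026]
eef_rot: [-180.0, -0.0, -90.0]
contact_force: [1.1, 1.8, -0.4]
gripper_width: 0.0874
gripper_force: 0.0
```

Call:
drive_tool:
  rows:
    - {"x":-0.06,"y":0.001,"z":0,"spin":0,"fingers":1}
    - {"x":-0.12,"y":0.002,"z":0,"spin":0,"fingers":1}
    - {"x":-0.17,"y":0.004,"z":0,"spin":0,"fingers":1}
    - {"x":-0.18,"y":0.005,"z":0.05,"spin":0,"fingers":1}
    - {"x":-0.18,"y":0.005,"z":0.09,"spin":0,"fingers":1}
    - {"x":-0.18,"y":0.005,"z":0.09,"spin":0,"fingers":1}

```text
time_s: 10.82
tcp_pos: [0.4201, 0.0342, 0.1106]
eef_rot: [179.7, -0.2, -90.0]
contact_force: [0.7, 0.6, 1.1]
gripper_width: 0.0882
gripper_force: 0.0
```

Call:
drive_tool:
  newtons: 50
  rows:
    - {"x":0,"y":0,"z":0.04,"spin":0,"fingers":1}
    - {"x":0,"y":0,"z":0.07,"spin":0,"fingers":1}
    - {"x":0,"y":0,"z":0.07,"spin":0,"fingers":1}
    - {"x":0,"y":0,"z":0.07,"spin":0,"fingers":-1}
    - {"x":0,"y":0,"z":0.07,"spin":0,"fingers":-1}
    - {"x":0,"y":0,"z":0.07,"spin":0,"fingers":-1}
    - {"x":0,"y":0,"z":0.07,"spin":0,"fingers":-1}
    - {"x":0,"y":0,"z":0.07,"spin":0,"fingers":-1}

```text
time_s: 11.82
tcp_pos: [0.4226, 0.0353, 0.0434]
eef_rot: [-179.9, 0.0, -90.0]
contact_force: [-2.4, -0.3, 7.1]
gripper_width: 0.059
gripper_force: 50.0
```

Call:
drive_tool:
  rows:
    - {"x":0,"y":0,"z":-0.02,"spin":0,"fingers":-1}
    - {"x":0,"y":0,"z":-0.06,"spin":0,"fingers":-1}
    - {"x":0,"y":0,"z":-0.12,"spin":0,"fingers":-1}
    - {"x":0,"y":0,"z":-0.16,"spin":0,"fingers":-1}
    - {"x":0,"y":0,"z":-0.16,"spin":0,"fingers":-1}

```text
time_s: 12.45
tcp_pos: [0.4232, 0.0357, 0.2054]
eef_rot: [-179.7, 0.2, -90.0]
contact_force: [-0.1, 0.0, -4.6]
gripper_width: 0.0584
gripper_force: 50.0
```

Run:
```python
from h import *
st=sensors.get_state(); P=st["tcp_pos"]; print(P,st["eef_rot"],st["contact_force"],st["moment"],st["gripper_width"])
s=Cam("side");u=s.proj(P);print(u)
x,y=int(u[0])-45,int(u[1])-45
a=s.crop(x,y,90,90,6);cv2.imwrite("pics/j.png",a); print(x,y)
```

```text
[0.42323319 0.03570224 0.20540304] [-1.79692836e+02  1.73821593e-01 -8.99885399e+01] [-0.08804618  0.04739051 -4.57498542] [ 0.07605976  0.08772043 -0.01394174] 0.05837150085317851
[373.86587448 208.76034602]
328 163
```

View pics/j.png

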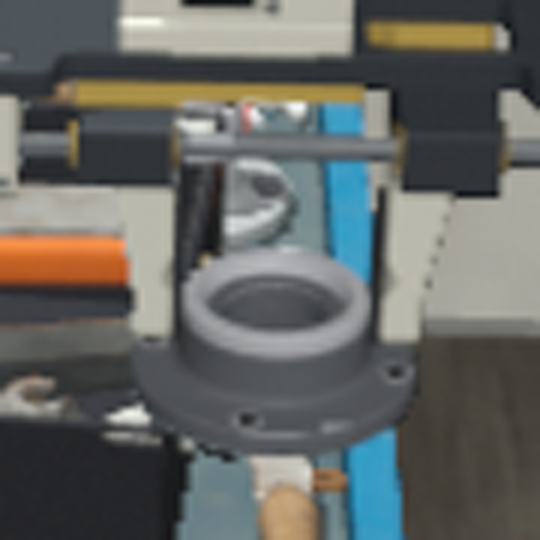

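The hub is held level, its rim centred near side pixel (374,213). I'll carry it to the axle.

Call:
drive_tool:
  rows:
    - {"x":0.05,"y":-0.003,"z":-0.01,"spin":0,"fingers":-1}
    - {"x":0.1,"y":-0.006,"z":-0.01,"spin":0,"fingers":-1}
    - {"x":0.155,"y":-0.01,"z":-0.01,"spin":0,"fingers":-1}
    - {"x":0.21,"y":-0.013,"z":-0.01,"spin":0,"fingers":-1}
    - {"x":0.265,"y":-0.016,"z":-0.01,"spin":0,"fingers":-1}
    - {"x":0.32,"y":-0.019,"z":-0.01,"spin":0,"fingers":-1}
    - {"x":0.375,"y":-0.022,"z":-0.01,"spin":0,"fingers":-1}
    - {"x":0.42,"y":-0.024,"z":-0.01,"spin":0,"fingers":-1}
    - {"x":0.421,"y":-0.024,"z":-0.01,"spin":0,"fingers":-1}
    - {"x":0.421,"y":-0.024,"z":-0.01,"spin":0,"fingers":-1}

```text
time_s: 13.75
tcp_pos: [0.4448, -0.3854, 0.2101]
eef_rot: [179.8, 0.1, -90.1]
contact_force: [0.1, -0.6, -3.6]
gripper_width: 0.059
gripper_force: 50.0
```

Call:
drive_tool:
  rows:
    - {"x":0,"y":0,"z":0.03,"spin":0,"fingers":-1}
    - {"x":0,"y":0,"z":0.05,"spin":0,"fingers":-1}
    - {"x":0,"y":0,"z":0.05,"spin":0,"fingers":-1}

```text
time_s: 14.12
tcp_pos: [0.4448, -0.3841, 0.1606]
eef_rot: [179.8, 0.1, -89.9]
contact_force: [-0.8, -0.7, -3.8]
gripper_width: 0.0583
gripper_force: 50.0
```

Call:
drive_tool:
  rows:
    - {"x":0.001,"y":-0.002,"z":0.01,"spin":0,"fingers":-1}
    - {"x":0.001,"y":-0.002,"z":0.03,"spin":0,"fingers":-1}
    - {"x":0.001,"y":-0.002,"z":0.045,"spin":0,"fingers":-1}
    - {"x":0.001,"y":-0.002,"z":0.055,"spin":0,"fingers":-1}
    - {"x":0.001,"y":-0.002,"z":0.058,"spin":0,"fingers":-1}
    - {"x":0.001,"y":-0.002,"z":0.058,"spin":0,"fingers":-1}

```text
time_s: 14.88
tcp_pos: [0.4482, -0.3871, 0.1047]
eef_rot: [-180.0, -0.0, -90.0]
contact_force: [0.8, -0.3, -3.2]
gripper_width: 0.0591
gripper_force: 50.0
```

Call:
drive_tool:
  rows:
    - {"x":-0.001,"y":0.001,"z":0,"spin":0,"fingers":-1}
    - {"x":-0.001,"y":0.001,"z":0.003,"spin":0,"fingers":-1}
    - {"x":-0.001,"y":0.001,"z":0.006,"spin":0,"fingers":-1}
    - {"x":-0.001,"y":0.001,"z":0.009,"spin":0,"fingers":-1}
    - {"x":-0.001,"y":0.001,"z":0.009,"spin":0,"fingers":-1}

```text
time_s: 15.5
tcp_pos: [0.4468, -0.3859, 0.0952]
eef_rot: [180.0, 0.0, -90.0]
contact_force: [-0.1, 0.1, -3.2]
gripper_width: 0.0587
gripper_force: 50.0
```

Past the socket edge with no contact force.

Call:
drive_tool:
  rows:
    - {"x":0,"y":0,"z":0.004,"spin":0,"fingers":-1}
    - {"x":0,"y":0,"z":0.008,"spin":0,"fingers":-1}
    - {"x":0,"y":0,"z":0.011,"spin":0,"fingers":-1}
    - {"x":0,"y":0,"z":0.014,"spin":0,"fingers":-1}
    - {"x":0,"y":0,"z":0.015,"spin":0,"fingers":-1}
    - {"x":0,"y":0,"z":0.016,"spin":0,"fingers":-1}
    - {"x":0,"y":0,"z":0.017,"spin":0,"fingers":-1}
    - {"x":0,"y":0,"z":0.017,"spin":0,"fingers":-1}

```text
time_s: 16.5
tcp_pos: [0.4471, -0.3861, 0.0795]
eef_rot: [-180.0, -0.0, -90.0]
contact_force: [-2.3, 1.6, 4.5]
gripper_width: 0.0585
gripper_force: 50.0
```

The hub is home at TCP z 0.0795, as expected. I'll release, lift, and look again at the small bearing and the tool beside it.

Call:
drive_tool:
  rows:
    - {"x":0,"y":0,"z":0,"spin":0,"fingers":0.6}
    - {"x":0,"y":0,"z":0,"spin":0,"fingers":0.8}
    - {"x":0,"y":0,"z":0,"spin":0,"fingers":1}
    - {"x":0,"y":0,"z":-0.01,"spin":0,"fingers":1}
    - {"x":0,"y":0,"z":-0.06,"spin":0,"fingers":1}
    - {"x":0,"y":0,"z":-0.12,"spin":0,"fingers":1}
    - {"x":0,"y":0,"z":-0.14,"spin":0,"fingers":1}

```text
time_s: 17.38
tcp_pos: [0.4485, -0.387, 0.2238]
eef_rot: [-179.7, -0.2, -90.0]
contact_force: [-0.1, -0.2, -0.8]
gripper_width: 0.0876
gripper_force: 0.0
```

Run:
```python
from h import *
s=Cam("side");t=Cam("top")
a=t.crop(232,212,42,42,9);b=s.crop(300,290,42,42,9)
c=s.crop(335,155,50,50,7); d=t.crop(395,230,50,50,7)
W=np.zeros((378*1+220,800,3),np.uint8); W[:378,:378]=a; W[:378,400:778]=b
c=cv2.resize(c,(215,215)); W[380:595,:215]=c; W[380:595,230:445]=cv2.resize(d,(215,215))
cv2.imwrite("pics/k.png",W); cv2.imwrite("pics/full.png",t.im)
np.set_printoptions(precision=4,suppress=True)
```

```text
(no output)
```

View pics/k.png

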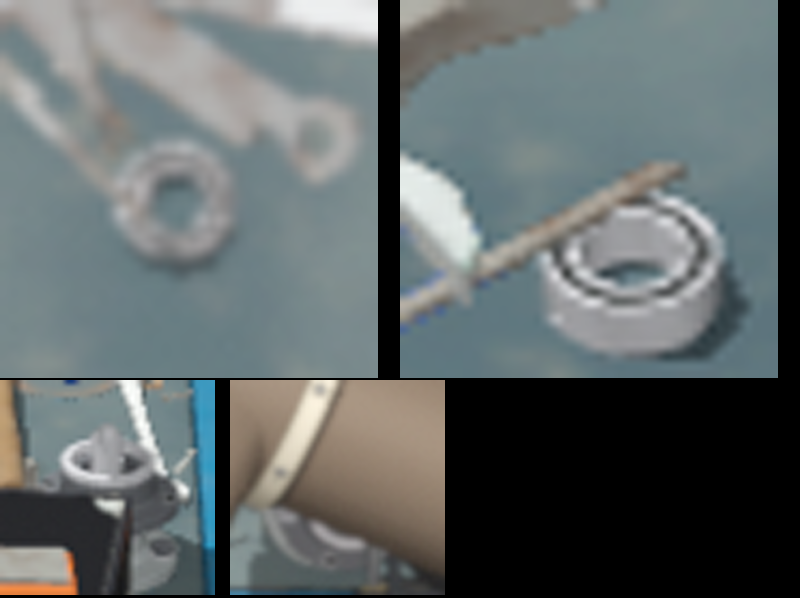

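Run:
```python
from h import *
np.set_printoptions(precision=4,suppress=True)
s=Cam("side");t=Cam("top")
print("SB",tri(t,(250.9,234.1),s,(325.3,317.2)),t.plane((250.9,234.1),.014),t.plane((250.9,234.1),.007),s.plane((325.3,317.2),.014))
for z in(.014,.02,.03,.04,.05,.06,.08,.1):
    P=s.plane((331.2,308.2),z); Q=s.plane((315,316.5),z); f=lambda P:(t.proj(P)+.5-[232,212])*9
    print(z,P,f(P),"mid",Q,f(Q))
# hub/axle from side: rim centre crop
print("hub rim side",s.plane((335+107/4.3,155+(472-380)/4.3),.073))
```

```text
SB (array([0.5113, 0.13  , 0.014 ]), np.float64(0.0025898924303230176)) [0.51   0.1299 0.014 ] [0.5102 0.131  0.007 ] [0.5126 0.13   0.014 ]
0.014 [0.5023 0.103  0.014 ] [252.4629 227.2124] mid [0.5328 0.1288 0.014 ] [179.3722 136.9226]
0.02 [0.502  0.1099 0.02  ] [229.8988 227.3484] mid [0.5322 0.1355 0.02  ] [157.1758 137.4883]
0.03 [0.5013 0.1214 0.03  ] [191.8864 227.5776] mid [0.5311 0.1466 0.03  ] [119.7825 138.4411]
0.04 [0.5007 0.1328 0.04  ] [153.3582 227.8099] mid [0.5301 0.1577 0.04  ] [ 81.8811 139.4069]
0.05 [0.5001 0.1443 0.05  ] [114.3035 228.0454] mid [0.529  0.1688 0.05  ] [ 43.461  140.3858]
0.06 [0.4995 0.1558 0.06  ] [ 74.7114 228.2841] mid [0.5279 0.1799 0.06  ] [  4.5115 141.3781]
0.08 [0.4983 0.1787 0.08  ] [ -6.1307 228.7715] mid [0.5258 0.2021 0.08  ] [-75.0207 143.4042]
0.1 [0.497  0.2017 0.1   ] [-89.2619 229.2728] mid [0.5237 0.2242 0.1   ] [-156.8079  145.4874]
hub rim side [ 0.447  -0.3647  0.073 ]
```

The combined picture shows three things:

- **Small bearing:** top at (251,234), side at (325,317).
- **Thin rod:** it hangs over the bearing at z ≈ 0.04, coming from +x/+y, with its tip at about (0.501,0.133). Other tools lie on the +x side.
- **Hub:** it sits on the axle.

I'll close across y with a slight turn, slide in from −x at low height, then drag the bearing back out the same way before lifting.

Run:
```python
from h import *
np.set_printoptions(precision=4,suppress=True)
s=Cam("side");t=Cam("top")
print("white jaw",tri(t,(215.9,223.1),s,(307.8,317.8)))
print("brown end",tri(t,(258.5,226.5),s,(310.6,294)))
P=sensors.get_state()["tcp_pos"]; print(P,"tape measure",t.plane((163,258),.03))
g=np.array([.443,.131]); d=g-P[:2]; y=np.radians(-90); 
print("to pre: tool x,y",d@[np.cos(y),np.sin(y)],d@[np.sin(y),-np.cos(y)])
```

```text
white jaw (array([0.537 , 0.2208, 0.0934]), np.float64(0.000891898617759518))
brown end (array([0.5373, 0.1025, 0.0486]), np.float64(0.010428678894980954))
[ 0.4464 -0.3857  0.2176] tape measure [0.4314 0.3942 0.03  ]
to pre: tool x,y -0.5166671955260413 0.0034474173376102496
```

Run:
```python
from h import *
np.set_printoptions(precision=4,suppress=True)
s=Cam("side");t=Cam("top")
print("ring",tri(t,(267.6,228.2),s,(318.6-.5,269.3-.5)), "ring low edge", [t.plane((267.6,232.3),z) for z in(.02,.05)],"left edge",t.plane((264.5,228.5),.04))
```

```text
ring (array([0.5275, 0.0701, 0.0865]), np.float64(0.0035155934335668907)) ring low edge [array([0.5163, 0.0778, 0.02  ]), array([0.5151, 0.0741, 0.05  ])] left edge [0.5268 0.085  0.04  ]
```

Call:
drive_tool:
  rows:
    - {"x":-0.05,"y":0.0,"z":0,"spin":0.18,"fingers":1}
    - {"x":-0.11,"y":0.0,"z":0,"spin":0.36,"fingers":1}
    - {"x":-0.17,"y":0.0,"z":0,"spin":0.54,"fingers":1}
    - {"x":-0.23,"y":0.0,"z":0,"spin":0.72,"fingers":1}
    - {"x":-0.29,"y":0.0,"z":0,"spin":0.9,"fingers":1}
    - {"x":-0.35,"y":0.0,"z":0,"spin":1.08,"fingers":1}
    - {"x":-0.41,"y":0.0,"z":0,"spin":1.26,"fingers":1}
    - {"x":-0.47,"y":0.0,"z":0,"spin":1.43,"fingers":0.2}
    - {"x":-0.517,"y":0.003,"z":0,"spin":1.43,"fingers":0.1}
    - {"x":-0.517,"y":0.003,"z":0,"spin":1.43,"fingers":0.1}

```text
time_s: 19.02
tcp_pos: [0.4435, 0.1334, 0.2181]
eef_rot: [-180.0, -0.0, -171.9]
contact_force: [0.0, -0.4, 0.2]
gripper_width: 0.0636
gripper_force: 0.0
```

Run:
```python
from h import *
np.set_printoptions(precision=4,suppress=True)
s=Cam("side");t=Cam("top")
a=t.crop(205,180,78,62,9.5)[:, :741];b=s.crop(275,255,78,62,9.5)
cv2.imwrite("pics/l.png",np.vstack([cv2.resize(a,(640,300)) if 0 else cv2.resize(t.crop(215,190,64,50,6),(384,300)),cv2.resize(s.crop(275,260,64,50,6),(384,300))]) if 0 else np.hstack([cv2.resize(t.crop(215,190,60,60,6.6),(396,396)),cv2.resize(s.crop(275,260,60,60,6.6),(396,396))]))
```

```text
(no output)
```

View pics/l.png

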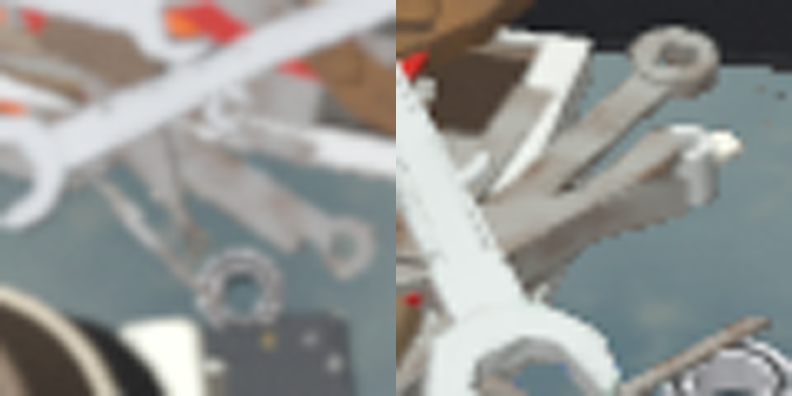

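Run:
```python
from h import *
np.set_printoptions(precision=4,suppress=True)
s=Cam("side");t=Cam("top")
print("ring",tri(t,(267.1,226.6),s,(316.8,268.3)))
for v in((320.6,283.7),(319,289.8),(316,281)):
  print("brown",tri(t,(258.4,226.6),s,v))
print("white jaw tip low edge",tri(t,(215+12/6.6-.5,190+225/6.6-.5),s,(275+45/6.6,260+396/6.6)))
print("flat at(190,165)",[t.plane((215+190/6.6,190+165/6.6),z) for z in(.05,.08)])
```

```text
ring (array([0.531 , 0.0713, 0.0886]), np.float64(0.0013895464542140934))
brown (array([0.5267, 0.0989, 0.0723]), np.float64(0.007926870428272514))
brown (array([0.5286, 0.1009, 0.0586]), np.float64(0.00536490729985042))
brown (array([0.5309, 0.0983, 0.0781]), np.float64(0.0012193618679623949))
white jaw tip low edge (array([0.5588, 0.2233, 0.0893]), np.float64(0.04524672838521843))
flat at(190,165) [array([0.5659, 0.1472, 0.05  ]), array([0.5637, 0.142 , 0.08  ])]
```

Using the fits, the spanner ends overhang at z ≈ 0.07–0.09, so clearance to the gripper body is tight. I'll go down in the open at −x, then creep in while watching the force.

Call:
drive_tool:
  newtons: 20
  rows:
    - {"x":-0.001,"y":-0.013,"z":0.06,"spin":0,"fingers":0.1}
    - {"x":-0.001,"y":-0.013,"z":0.12,"spin":0,"fingers":0.1}
    - {"x":-0.001,"y":-0.013,"z":0.17,"spin":0,"fingers":0.1}
    - {"x":-0.001,"y":-0.013,"z":0.189,"spin":0,"fingers":0.1}
    - {"x":-0.001,"y":-0.013,"z":0.189,"spin":0,"fingers":0.1}
    - {"x":-0.001,"y":-0.013,"z":0.189,"spin":0,"fingers":0.1}

```text
time_s: 19.98
tcp_pos: [0.4474, 0.118, 0.0303]
eef_rot: [180.0, 0.0, -172.0]
contact_force: [-0.0, -0.3, 0.7]
gripper_width: 0.0478
gripper_force: 0.0
```

Call:
drive_tool:
  rows:
    - {"x":0,"y":0.003,"z":0,"spin":0,"fingers":0.1}
    - {"x":-0.01,"y":0.003,"z":0,"spin":0,"fingers":0.1}
    - {"x":-0.02,"y":0.003,"z":0,"spin":0,"fingers":0.1}
    - {"x":-0.025,"y":0.003,"z":0,"spin":0,"fingers":0.1}
    - {"x":-0.03,"y":0.003,"z":0,"spin":0,"fingers":0.1}
    - {"x":-0.03,"y":0.003,"z":0,"spin":0,"fingers":0.1}

```text
time_s: 20.72
tcp_pos: [0.4764, 0.1254, 0.0294]
eef_rot: [-180.0, -0.0, -172.0]
contact_force: [-0.8, 0.9, 0.0]
gripper_width: 0.0479
gripper_force: 0.0
```

Call:
drive_tool:
  rows:
    - {"x":-0.003,"y":0,"z":0,"spin":0,"fingers":0.1}
    - {"x":-0.006,"y":0,"z":0,"spin":0,"fingers":0.1}
    - {"x":-0.009,"y":0,"z":0,"spin":0,"fingers":0.1}
    - {"x":-0.012,"y":0,"z":0,"spin":0,"fingers":0.1}
    - {"x":-0.012,"y":0,"z":0,"spin":0,"fingers":0.1}

```text
time_s: 21.35
tcp_pos: [0.4882, 0.1272, 0.0295]
eef_rot: [180.0, 0.0, -171.9]
contact_force: [-0.1, 0.3, 0.2]
gripper_width: 0.0483
gripper_force: 0.0
```

Call:
drive_tool:
  rows:
    - {"x":-0.002,"y":0,"z":0,"spin":0,"fingers":0.1}
    - {"x":-0.004,"y":0,"z":0,"spin":0,"fingers":0.1}
    - {"x":-0.006,"y":0,"z":0,"spin":0,"fingers":0.1}
    - {"x":-0.008,"y":0,"z":0,"spin":0,"fingers":0.1}
    - {"x":-0.008,"y":0,"z":0,"spin":0,"fingers":0.1}

```text
time_s: 21.98
tcp_pos: [0.496, 0.1283, 0.0295]
eef_rot: [180.0, 0.0, -171.9]
contact_force: [-0.2, 0.1, 0.8]
gripper_width: 0.0481
gripper_force: 0.0
```

Call:
drive_tool:
  rows:
    - {"x":-0.002,"y":0,"z":0,"spin":0,"fingers":0.1}
    - {"x":-0.004,"y":0,"z":0,"spin":0,"fingers":0.1}
    - {"x":-0.006,"y":0,"z":0,"spin":0,"fingers":0.1}
    - {"x":-0.008,"y":0,"z":0,"spin":0,"fingers":0.1}
    - {"x":-0.01,"y":0,"z":0,"spin":0,"fingers":0.1}
    - {"x":-0.01,"y":0,"z":0,"spin":0,"fingers":0.1}

```text
time_s: 22.72
tcp_pos: [0.506, 0.1297, 0.0296]
eef_rot: [180.0, 0.0, -171.9]
contact_force: [0.2, -0.0, 0.4]
gripper_width: 0.0483
gripper_force: 0.0
```

No contact. I'll go in 3 mm more and grip.

Call:
drive_tool:
  rows:
    - {"x":-0.003,"y":0,"z":0.001,"spin":0,"fingers":0.1}
    - {"x":-0.003,"y":0,"z":0.001,"spin":0,"fingers":-1}
    - {"x":-0.003,"y":0,"z":0.001,"spin":0,"fingers":-1}
    - {"x":-0.003,"y":0,"z":0.001,"spin":0,"fingers":-1}
    - {"x":-0.003,"y":0,"z":0.001,"spin":0,"fingers":-1}
    - {"x":-0.003,"y":0,"z":0.001,"spin":0,"fingers":-1}

```text
time_s: 23.48
tcp_pos: [0.5087, 0.1301, 0.0285]
eef_rot: [-180.0, -0.0, -171.9]
contact_force: [-0.1, -0.7, -0.8]
gripper_width: 0.0365
gripper_force: 20.0
```

Call:
drive_tool:
  rows:
    - {"x":0.0,"y":0,"z":-0.004,"spin":0,"fingers":-1}
    - {"x":0.01,"y":0,"z":-0.005,"spin":0,"fingers":-1}
    - {"x":0.025,"y":0,"z":-0.005,"spin":0,"fingers":-1}
    - {"x":0.045,"y":0,"z":-0.005,"spin":0,"fingers":-1}
    - {"x":0.06,"y":0,"z":-0.005,"spin":0,"fingers":-1}
    - {"x":0.065,"y":0,"z":-0.005,"spin":0,"fingers":-1}
    - {"x":0.065,"y":0,"z":-0.005,"spin":0,"fingers":-1}

```text
time_s: 24.35
tcp_pos: [0.4445, 0.1212, 0.0338]
eef_rot: [180.0, 0.0, -171.9]
contact_force: [0.1, -0.7, -0.8]
gripper_width: 0.0366
gripper_force: 20.0
```

Run:
```python
from h import *
st=sensors.get_state();P=st["tcp_pos"];print(P,st["gripper_width"],st["gripper_force"])
s=Cam("side"); u=s.proj(P+[0,0,-.022]); print(u)
x0=int(u[0])
g=cv2.cvtColor(s.im,cv2.COLOR_BGR2GRAY).astype(int)
for r_ in range(int(u[1])-8,int(u[1])+14,2): print(r_,x0-24,g[r_,x0-24:x0+25])
for dx in(-.019,.019): print(s.proj(P+[dx,0,-.022]))
cv2.imwrite("pics/m.png",s.im)
```

```text
[0.44445253 0.12124126 0.03382776] 0.03662591650496566 19.999996377155185
[360.26835296 316.02384712]
308 336 [136 136 136 134 133 132 131 133 132 141 141  55  56  55  55  57  56  55
  56  56  55  56  55  56  56  55  55  55  55  55  55  54  55  54  55  55
  54  54  55  55  54  55  55  54  56  73  94  94 105]
310 336 [131 131 130 130 129 129 128 128 128 139 176 195 146  85  59  77  92  93
 107 129 129 129 135 151 160 160 171 188 187 187 188 188 188 188 189 189
 189 189 190 190 190 191 191 191 191 191 191 191 191]
312 336 [126 126 126 127 124 125 124 123 124 136 169 188 191 191 191 191 191 191
 191 191 191 191 191 191 191 191 191 191 191 191 191 191 191 191 191 191
 191 191 191 191 191 191 191 191 191 191 191 180 146]
314 336 [122 122 123 122 122 122 122 122 122 137 173 192 191 191 192 183 151 144
 164 191 192 191 192 191 191 192 191 191 191 191 191 191 192 191 192 191
 191 191 191 192 191 191 191 191 191 191 176 124 100]
316 336 [122 123 124 124 123 123 123 123 121 137 174 192 191 191 175 103 100 100
 128 174 191 192 192 191 191 191 191 191 191 191 191 191 191 191 191 191
 191 191 191
[... 645 characters left out ...]
 75  74  72  71  71]
324 336 [118 119 119 119 119 119 120 119 119 119 119 119 119 119 118 107  86 120
 155 168 166 178 189 189 190 189 190 190 190 190 190 190 177 123  72  95
 122 123 109  73  73  74  75  75  75  74  72  72  72]
326 336 [119 119 118 119 119 119 119 119 119 119 119 119 119 119 119 119 119 106
  70  71  71  92 116 112 108  97  84  83  80  79  77  77  77  73  95 124
 127 129 116  77  78  78  76  76  73  72  71  72  72]
328 336 [118 119 120 122 121 122 122 122 122 121 119 118 119 119 119 119 119 119
 118 119 119 120 125 118  94  88  75  73  71  72  72  72  72  72  72  73
  74  76  78  77  75  75  74  72  72  72  73  73  72]
[369.99246411 316.2985105 ]
[350.56416558 315.74773379]
```

Clear of the junk. I'll set the bearing down here, open, turn to yaw −90 and grip again, so both axes get centred.

Call:
drive_tool:
  rows:
    - {"x":0,"y":0,"z":0.003,"spin":0,"fingers":-1}
    - {"x":0,"y":0,"z":0.0055,"spin":0,"fingers":-1}
    - {"x":0,"y":0,"z":0.0055,"spin":0,"fingers":-1}
    - {"x":0,"y":0,"z":0.0055,"spin":0,"fingers":1}
    - {"x":0,"y":0,"z":0.0055,"spin":0,"fingers":1}
    - {"x":0,"y":0,"z":0.0055,"spin":0,"fingers":1}
    - {"x":0,"y":0,"z":0.0055,"spin":0,"fingers":1}
    - {"x":0,"y":0,"z":0.0055,"spin":0,"fingers":1}
    - {"x":-0.003,"y":0,"z":0.0055,"spin":-0.18,"fingers":1}
    - {"x":-0.003,"y":0,"z":0.0055,"spin":-0.36,"fingers":1}

```text
time_s: 25.65
tcp_pos: [0.4476, 0.1215, 0.0281]
eef_rot: [-180.0, 0.0, -151.0]
contact_force: [-0.4, -0.4, -0.0]
gripper_width: 0.0873
gripper_force: 0.0
```

Call:
drive_tool:
  rows:
    - {"x":0,"y":0,"z":0,"spin":-0.18,"fingers":1}
    - {"x":0,"y":0,"z":0,"spin":-0.36,"fingers":1}
    - {"x":0,"y":0,"z":0,"spin":-0.54,"fingers":1}
    - {"x":0,"y":0,"z":0,"spin":-0.72,"fingers":1}
    - {"x":0,"y":0,"z":0,"spin":-0.9,"fingers":1}
    - {"x":0,"y":0,"z":0,"spin":-1.07,"fingers":1}
    - {"x":0,"y":0,"z":0,"spin":-1.07,"fingers":1}
    - {"x":0,"y":0,"z":0,"spin":-1.07,"fingers":1}

```text
time_s: 26.65
tcp_pos: [0.4474, 0.1214, 0.0281]
eef_rot: [180.0, -0.0, -90.2]
contact_force: [0.2, -0.4, 0.2]
gripper_width: 0.0875
gripper_force: 0.0
```

Call:
drive_tool:
  newtons: 20
  rows:
    - {"x":0,"y":0,"z":0,"spin":0,"fingers":-1}
    - {"x":0,"y":0,"z":0,"spin":0,"fingers":-1}
    - {"x":0,"y":0,"z":0,"spin":0,"fingers":-1}
    - {"x":0,"y":0,"z":0,"spin":0,"fingers":-1}
    - {"x":0,"y":0,"z":0,"spin":0,"fingers":-1}
    - {"x":0,"y":0,"z":0,"spin":0,"fingers":-1}
    - {"x":0,"y":0,"z":0,"spin":0,"fingers":-1}
    - {"x":0,"y":0,"z":0,"spin":0,"fingers":-1}
    - {"x":0,"y":0,"z":0,"spin":0,"fingers":-1}

```text
time_s: 27.78
tcp_pos: [0.4475, 0.1214, 0.0281]
eef_rot: [-180.0, 0.0, -90.0]
contact_force: [0.6, -0.0, 0.6]
gripper_width: 0.0366
gripper_force: 20.0
```

Call:
drive_tool:
  rows:
    - {"x":0,"y":0,"z":-0.05,"spin":0,"fingers":-1}
    - {"x":0,"y":0,"z":-0.11,"spin":0,"fingers":-1}
    - {"x":0.02,"y":0,"z":-0.16,"spin":0,"fingers":-1}
    - {"x":0.07,"y":0,"z":-0.18,"spin":0,"fingers":-1}
    - {"x":0.125,"y":0,"z":-0.18,"spin":0,"fingers":-1}
    - {"x":0.18,"y":0,"z":-0.18,"spin":0,"fingers":-1}
    - {"x":0.235,"y":0,"z":-0.18,"spin":0,"fingers":-1}
    - {"x":0.29,"y":0,"z":-0.18,"spin":0,"fingers":-1}
    - {"x":0.345,"y":0,"z":-0.18,"spin":0,"fingers":-1}
    - {"x":0.4,"y":0,"z":-0.18,"spin":0,"fingers":-1}

```text
time_s: 29.02
tcp_pos: [0.4469, -0.2804, 0.208]
eef_rot: [180.0, 0.0, -90.0]
contact_force: [1.3, 0.1, -0.2]
gripper_width: 0.0365
gripper_force: 20.0
```

Call:
drive_tool:
  rows:
    - {"x":0.05,"y":0,"z":0,"spin":0,"fingers":-1}
    - {"x":0.09,"y":0,"z":0,"spin":0,"fingers":-1}
    - {"x":0.106,"y":0,"z":0,"spin":0,"fingers":-1}
    - {"x":0.106,"y":0,"z":0.03,"spin":0,"fingers":-1}
    - {"x":0.106,"y":0,"z":0.05,"spin":0,"fingers":-1}
    - {"x":0.106,"y":0,"z":0.05,"spin":0,"fingers":-1}
    - {"x":0.106,"y":0,"z":0.05,"spin":0,"fingers":-1}

```text
time_s: 29.9
tcp_pos: [0.4479, -0.3845, 0.159]
eef_rot: [-180.0, -0.0, -90.0]
contact_force: [-0.4, -0.1, -0.5]
gripper_width: 0.0362
gripper_force: 20.0
```

Call:
drive_tool:
  rows:
    - {"x":0,"y":0.001,"z":0.02,"spin":0,"fingers":-1}
    - {"x":0,"y":0.001,"z":0.03,"spin":0,"fingers":-1}
    - {"x":0,"y":0.001,"z":0.037,"spin":0,"fingers":-1}
    - {"x":0,"y":0.001,"z":0.044,"spin":0,"fingers":-1}
    - {"x":0,"y":0.001,"z":0.044,"spin":0,"fingers":-1}

```text
time_s: 30.52
tcp_pos: [0.4466, -0.3846, 0.1139]
eef_rot: [180.0, -0.0, -90.0]
contact_force: [-0.8, 0.0, -0.8]
gripper_width: 0.0366
gripper_force: 20.0
```

Call:
drive_tool:
  rows:
    - {"x":0,"y":0,"z":0.004,"spin":0,"fingers":-1}
    - {"x":0,"y":0,"z":0.008,"spin":0,"fingers":-1}
    - {"x":0,"y":0,"z":0.012,"spin":0,"fingers":-1}
    - {"x":0,"y":0,"z":0.015,"spin":0,"fingers":-1}
    - {"x":0,"y":0,"z":0.015,"spin":0,"fingers":-1}

```text
time_s: 31.15
tcp_pos: [0.4465, -0.3846, 0.0988]
eef_rot: [-180.0, -0.0, -90.0]
contact_force: [1.3, -0.5, -1.6]
gripper_width: 0.0365
gripper_force: 20.0
```

Call:
drive_tool:
  rows:
    - {"x":0,"y":0,"z":0.002,"spin":0,"fingers":-1}
    - {"x":0,"y":0,"z":0.004,"spin":0,"fingers":-1}
    - {"x":0,"y":0,"z":0.005,"spin":0,"fingers":-1}
    - {"x":0,"y":0,"z":0.006,"spin":0,"fingers":-1}
    - {"x":0,"y":0,"z":0.006,"spin":0,"fingers":-1}

```text
time_s: 31.78
tcp_pos: [0.4466, -0.3848, 0.0939]
eef_rot: [-180.0, -0.0, -90.0]
contact_force: [-0.3, 1.5, 6.4]
gripper_width: 0.0363
gripper_force: 20.0
```

The small bearing is home: TCP z 0.094 with a 6 N reaction. I'll release and fetch the collar, turning the jaws to yaw −15 to keep the body away from the white wrench.

Call:
drive_tool:
  rows:
    - {"x":0,"y":0,"z":0,"spin":0,"fingers":0.2}
    - {"x":0,"y":0,"z":0,"spin":0,"fingers":0.2}
    - {"x":0,"y":0,"z":0,"spin":0,"fingers":0.2}
    - {"x":0,"y":0,"z":-0.03,"spin":0,"fingers":0.2}
    - {"x":0,"y":0,"z":-0.08,"spin":0,"fingers":0.2}
    - {"x":0,"y":0,"z":-0.13,"spin":0,"fingers":0.2}
    - {"x":-0.05,"y":0,"z":-0.14,"spin":0,"fingers":0.2}
    - {"x":-0.1,"y":0,"z":-0.14,"spin":0,"fingers":0.2}
    - {"x":-0.16,"y":0,"z":-0.14,"spin":0,"fingers":0.2}
    - {"x":-0.22,"y":0,"z":-0.14,"spin":0,"fingers":0.2}

```text
time_s: 33.02
tcp_pos: [0.446, -0.1631, 0.233]
eef_rot: [-180.0, 0.0, -90.0]
contact_force: [1.5, 0.9, 1.0]
gripper_width: 0.0528
gripper_force: 0.0
```

Call:
drive_tool:
  rows:
    - {"x":-0.06,"y":-0.005,"z":0,"spin":-0.15,"fingers":0.2}
    - {"x":-0.12,"y":-0.01,"z":0,"spin":-0.3,"fingers":0.2}
    - {"x":-0.18,"y":-0.02,"z":0,"spin":-0.45,"fingers":0.2}
    - {"x":-0.24,"y":-0.03,"z":0,"spin":-0.6,"fingers":0.2}
    - {"x":-0.3,"y":-0.04,"z":0,"spin":-0.75,"fingers":0.2}
    - {"x":-0.36,"y":-0.045,"z":0,"spin":-0.9,"fingers":0.2}
    - {"x":-0.42,"y":-0.055,"z":0,"spin":-1.05,"fingers":0.2}
    - {"x":-0.475,"y":-0.06,"z":0,"spin":-1.2,"fingers":0.2}
    - {"x":-0.475,"y":-0.061,"z":0,"spin":-1.309,"fingers":0.2}
    - {"x":-0.475,"y":-0.061,"z":0,"spin":-1.309,"fingers":0.2}

```text
time_s: 34.28
tcp_pos: [0.507, 0.3108, 0.2323]
eef_rot: [179.9, 0.0, -15.0]
contact_force: [-0.1, -0.3, 0.2]
gripper_width: 0.0525
gripper_force: 0.0
```

Run:
```python
from h import *
np.set_printoptions(precision=4,suppress=True)
st=sensors.get_state();P=st["tcp_pos"];y=np.radians(st["eef_rot"][2]);print(P,st["eef_rot"],st["gripper_width"])
d=np.array([.508,.311])-P[:2]; print("tool x,y",d@[np.cos(y),np.sin(y)],d@[np.sin(y),-np.cos(y)])
# check hub stack in side view: small bearing outer/hub rim
s=Cam("side"); from meas import fit
print(fit(s,(360.5,175),14,mode="bright"),s.proj([.447,-.384,.080]),s.proj([.447,-.384,.073]),s.proj([.447,-.384,.096]))
```

```text
[0.507  0.3108 0.2323] [179.9303   0.0381 -14.9951] 0.052466405931559656
tool x,y 0.0008583839490856651 -0.0004730833365846615
(array([364.3682, 169.6104]), array([25.0627, 26.0836])) [359.9573 170.8609] [359.901  173.1949] [360.0867 165.4795]
```

Call:
drive_tool:
  rows:
    - {"x":0.001,"y":0,"z":0.05,"spin":0,"fingers":0.2}
    - {"x":0.001,"y":0,"z":0.1,"spin":0,"fingers":0.2}
    - {"x":0.001,"y":0,"z":0.14,"spin":0,"fingers":0.2}
    - {"x":0.001,"y":0,"z":0.15,"spin":0,"fingers":0.2}
    - {"x":0.001,"y":0,"z":0.16,"spin":0,"fingers":0.2}
    - {"x":0.001,"y":0,"z":0.165,"spin":0,"fingers":0.2}

```text
time_s: 35.08
tcp_pos: [0.509, 0.3106, 0.069]
eef_rot: [-179.9, -0.1, -15.0]
contact_force: [0.0, 0.7, 0.6]
gripper_width: 0.0528
gripper_force: 0.0
```

Call:
drive_tool:
  rows:
    - {"x":0,"y":0,"z":0.006,"spin":0,"fingers":0.2}
    - {"x":0,"y":0,"z":0.012,"spin":0,"fingers":0.2}
    - {"x":0,"y":0,"z":0.018,"spin":0,"fingers":0.2}
    - {"x":0,"y":0,"z":0.022,"spin":0,"fingers":0.2}

```text
time_s: 35.58
tcp_pos: [0.5083, 0.3101, 0.0457]
eef_rot: [180.0, 0.0, -15.0]
contact_force: [-0.4, 0.6, 1.1]
gripper_width: 0.0527
gripper_force: 0.0
```

Call:
drive_tool:
  newtons: 20
  rows:
    - {"x":0,"y":0,"z":0.006,"spin":0,"fingers":0.2}
    - {"x":0,"y":0,"z":0.012,"spin":0,"fingers":0.2}
    - {"x":0,"y":0,"z":0.018,"spin":0,"fingers":0.2}
    - {"x":0,"y":0,"z":0.0215,"spin":0,"fingers":0.2}
    - {"x":0,"y":0,"z":0.0215,"spin":0,"fingers":0.2}

```text
time_s: 36.2
tcp_pos: [0.5083, 0.31, 0.0242]
eef_rot: [180.0, 0.0, -15.0]
contact_force: [-0.2, -0.2, 0.1]
gripper_width: 0.0526
gripper_force: 0.0
```

Call:
drive_tool:
  rows:
    - {"x":0,"y":0,"z":0,"spin":0,"fingers":-1}
    - {"x":0,"y":0,"z":0,"spin":0,"fingers":-1}
    - {"x":0,"y":0,"z":0,"spin":0,"fingers":-1}
    - {"x":0,"y":0,"z":0,"spin":0,"fingers":-1}
    - {"x":0,"y":0,"z":0,"spin":0,"fingers":-1}

```text
time_s: 36.83
tcp_pos: [0.5085, 0.3103, 0.0248]
eef_rot: [-180.0, -0.0, -15.0]
contact_force: [-0.1, 0.4, 0.6]
gripper_width: 0.0323
gripper_force: 20.0
```

Gripped. I'll carry the collar to the free spot and re-grip it there to centre both axes, as with the bearing.

Call:
drive_tool:
  rows:
    - {"x":0,"y":0,"z":-0.05,"spin":0,"fingers":-1}
    - {"x":0,"y":0,"z":-0.11,"spin":0,"fingers":-1}
    - {"x":0,"y":0.05,"z":-0.12,"spin":0,"fingers":-1}
    - {"x":-0.005,"y":0.11,"z":-0.12,"spin":0,"fingers":-1}
    - {"x":-0.01,"y":0.16,"z":-0.12,"spin":0,"fingers":-1}
    - {"x":-0.01,"y":0.198,"z":-0.11,"spin":0,"fingers":-1}
    - {"x":-0.01,"y":0.198,"z":-0.06,"spin":0,"fingers":-1}
    - {"x":-0.01,"y":0.198,"z":-0.02,"spin":0,"fingers":-1}
    - {"x":-0.01,"y":0.198,"z":-0.005,"spin":0,"fingers":-1}
    - {"x":-0.01,"y":0.198,"z":-0.005,"spin":0,"fingers":-1}

```text
time_s: 38.08
tcp_pos: [0.4466, 0.1208, 0.0285]
eef_rot: [179.9, 0.1, -15.0]
contact_force: [-0.4, -0.4, 0.2]
gripper_width: 0.0327
gripper_force: 20.0
```

Call:
drive_tool:
  rows:
    - {"x":0,"y":0,"z":0.003,"spin":0,"fingers":-1}
    - {"x":0,"y":0,"z":0.005,"spin":0,"fingers":-1}
    - {"x":0,"y":0,"z":0.005,"spin":0,"fingers":1}
    - {"x":0,"y":0,"z":0.005,"spin":0,"fingers":1}
    - {"x":0,"y":0,"z":0.005,"spin":0,"fingers":1}
    - {"x":0,"y":0,"z":0.005,"spin":0,"fingers":1}
    - {"x":0,"y":0,"z":0.005,"spin":0,"fingers":1}
    - {"x":0,"y":0,"z":0.005,"spin":0.18,"fingers":1}
    - {"x":0,"y":0,"z":0.005,"spin":0.36,"fingers":1}
    - {"x":0,"y":0,"z":0.005,"spin":0.54,"fingers":1}

```text
time_s: 39.33
tcp_pos: [0.4474, 0.1215, 0.0245]
eef_rot: [180.0, 0.0, -46.3]
contact_force: [0.3, 0.7, 0.2]
gripper_width: 0.0877
gripper_force: 0.0
```

Call:
drive_tool:
  rows:
    - {"x":0,"y":0,"z":0,"spin":0.18,"fingers":1}
    - {"x":0,"y":0,"z":0,"spin":0.36,"fingers":1}
    - {"x":0,"y":0,"z":0,"spin":0.54,"fingers":1}
    - {"x":0,"y":0,"z":0,"spin":0.72,"fingers":1}
    - {"x":0,"y":0,"z":0,"spin":0.769,"fingers":1}
    - {"x":0,"y":0,"z":0,"spin":0.769,"fingers":1}

```text
time_s: 40.08
tcp_pos: [0.4475, 0.1214, 0.0245]
eef_rot: [180.0, -0.0, -90.0]
contact_force: [-0.7, 0.3, -0.3]
gripper_width: 0.0875
gripper_force: 0.0
```

Call:
drive_tool:
  rows:
    - {"x":0,"y":0,"z":0,"spin":0,"fingers":-1}
    - {"x":0,"y":0,"z":0,"spin":0,"fingers":-1}
    - {"x":0,"y":0,"z":0,"spin":0,"fingers":-1}
    - {"x":0,"y":0,"z":0,"spin":0,"fingers":-1}
    - {"x":0,"y":0,"z":0,"spin":0,"fingers":-1}
    - {"x":0,"y":0,"z":0,"spin":0,"fingers":-1}
    - {"x":0,"y":0,"z":0,"spin":0,"fingers":-1}
    - {"x":0,"y":0,"z":0,"spin":0,"fingers":-1}
    - {"x":0,"y":0,"z":0,"spin":0,"fingers":-1}

```text
time_s: 41.2
tcp_pos: [0.4475, 0.1215, 0.0246]
eef_rot: [-180.0, 0.0, -90.0]
contact_force: [0.4, 0.1, -0.1]
gripper_width: 0.0327
gripper_force: 20.0
```

Call:
drive_tool:
  rows:
    - {"x":0,"y":0,"z":-0.05,"spin":0,"fingers":-1}
    - {"x":0,"y":0,"z":-0.11,"spin":0,"fingers":-1}
    - {"x":0.02,"y":0,"z":-0.16,"spin":0,"fingers":-1}
    - {"x":0.07,"y":0,"z":-0.18,"spin":0,"fingers":-1}
    - {"x":0.125,"y":0,"z":-0.18,"spin":0,"fingers":-1}
    - {"x":0.18,"y":0,"z":-0.18,"spin":0,"fingers":-1}
    - {"x":0.235,"y":0,"z":-0.18,"spin":0,"fingers":-1}
    - {"x":0.29,"y":0,"z":-0.18,"spin":0,"fingers":-1}
    - {"x":0.345,"y":0,"z":-0.18,"spin":0,"fingers":-1}
    - {"x":0.4,"y":0,"z":-0.18,"spin":0,"fingers":-1}

```text
time_s: 42.45
tcp_pos: [0.4471, -0.2803, 0.2046]
eef_rot: [-180.0, 0.0, -90.0]
contact_force: [1.7, 1.7, -0.3]
gripper_width: 0.0327
gripper_force: 20.0
```

Call:
drive_tool:
  rows:
    - {"x":0.05,"y":0,"z":0,"spin":0,"fingers":-1}
    - {"x":0.09,"y":0,"z":0,"spin":0,"fingers":-1}
    - {"x":0.106,"y":0.0005,"z":0,"spin":0,"fingers":-1}
    - {"x":0.106,"y":0.0005,"z":0.03,"spin":0,"fingers":-1}
    - {"x":0.106,"y":0.0005,"z":0.05,"spin":0,"fingers":-1}
    - {"x":0.106,"y":0.0005,"z":0.06,"spin":0,"fingers":-1}
    - {"x":0.106,"y":0.0005,"z":0.06,"spin":0,"fingers":-1}

```text
time_s: 43.32
tcp_pos: [0.4468, -0.3841, 0.1442]
eef_rot: [179.9, 0.0, -90.0]
contact_force: [-0.1, -0.4, -0.2]
gripper_width: 0.0324
gripper_force: 20.0
```

Underside is at about 0.120. I'll lower it gently over the tip.

Call:
drive_tool:
  rows:
    - {"x":0.0005,"y":0,"z":0.01,"spin":0,"fingers":-1}
    - {"x":0.0005,"y":0,"z":0.018,"spin":0,"fingers":-1}
    - {"x":0.0005,"y":0,"z":0.024,"spin":0,"fingers":-1}
    - {"x":0.0005,"y":0,"z":0.029,"spin":0,"fingers":-1}
    - {"x":0.0005,"y":0,"z":0.029,"spin":0,"fingers":-1}

```text
time_s: 43.95
tcp_pos: [0.4468, -0.3849, 0.1151]
eef_rot: [180.0, 0.0, -90.0]
contact_force: [0.7, 0.2, 0.3]
gripper_width: 0.0326
gripper_force: 20.0
```

Call:
drive_tool:
  rows:
    - {"x":0,"y":0,"z":0.004,"spin":0,"fingers":-1}
    - {"x":0,"y":0,"z":0.007,"spin":0,"fingers":-1}
    - {"x":0,"y":0,"z":0.009,"spin":0,"fingers":-1}
    - {"x":0,"y":0,"z":0.0105,"spin":0,"fingers":-1}
    - {"x":0,"y":0,"z":0.0105,"spin":0,"fingers":-1}

```text
time_s: 44.58
tcp_pos: [0.4469, -0.385, 0.105]
eef_rot: [180.0, 0.0, -90.0]
contact_force: [-0.2, 0.3, -0.3]
gripper_width: 0.0322
gripper_force: 20.0
```

Call:
drive_tool:
  rows:
    - {"x":0,"y":0,"z":0.001,"spin":0,"fingers":-1}
    - {"x":0,"y":0,"z":0.0015,"spin":0,"fingers":-1}
    - {"x":0,"y":0,"z":0.002,"spin":0,"fingers":-1}
    - {"x":0,"y":0,"z":0.002,"spin":0,"fingers":-1}

```text
time_s: 45.08
tcp_pos: [0.4471, -0.3854, 0.1043]
eef_rot: [-180.0, -0.1, -90.0]
contact_force: [-2.0, 1.1, 8.7]
gripper_width: 0.0324
gripper_force: 20.0
```

Home, at TCP z 0.1043 with an upward reaction. I'll release, lift and move away to check.

Call:
drive_tool:
  rows:
    - {"x":0,"y":0,"z":-0.001,"spin":0,"fingers":0.2}
    - {"x":0,"y":0,"z":-0.001,"spin":0,"fingers":0.2}
    - {"x":0,"y":0,"z":-0.001,"spin":0,"fingers":0.2}
    - {"x":0,"y":0,"z":-0.02,"spin":0,"fingers":0.2}
    - {"x":0,"y":0,"z":-0.07,"spin":0,"fingers":0.2}
    - {"x":0,"y":0,"z":-0.12,"spin":0,"fingers":0.2}
    - {"x":-0.06,"y":0,"z":-0.12,"spin":0,"fingers":0.2}
    - {"x":-0.12,"y":0,"z":-0.12,"spin":0,"fingers":0.2}
    - {"x":-0.18,"y":0,"z":-0.12,"spin":0,"fingers":0.2}
    - {"x":-0.24,"y":0,"z":-0.12,"spin":0,"fingers":0.2}

```text
time_s: 46.32
tcp_pos: [0.4467, -0.1434, 0.2231]
eef_rot: [-180.0, 0.0, -90.0]
contact_force: [2.0, 0.5, 0.4]
gripper_width: 0.0525
gripper_force: 0.0
```

Call:
drive_tool:
  rows:
    - {"x":-0.06,"y":0,"z":0,"spin":0,"fingers":0.2}
    - {"x":-0.12,"y":0,"z":0,"spin":0,"fingers":0.2}
    - {"x":-0.18,"y":0,"z":0,"spin":0,"fingers":0.2}
    - {"x":-0.24,"y":0,"z":0,"spin":0,"fingers":0.2}
    - {"x":-0.3,"y":0,"z":0,"spin":0,"fingers":0.2}
    - {"x":-0.3,"y":0,"z":0,"spin":0,"fingers":0.2}

```text
time_s: 47.08
tcp_pos: [0.4469, 0.1585, 0.2229]
eef_rot: [-180.0, 0.0, -89.7]
contact_force: [0.6, -0.6, 0.5]
gripper_width: 0.0527
gripper_force: 0.0
```

Run:
```python
from h import *
np.set_printoptions(precision=4,suppress=True)
s=Cam("side");t=Cam("top");A=np.array([.447,-.3845,0])
for n,z in(("hubrim",.073),("SBtop",.080),("coltop",.091),("tip",.096)): print(n,s.proj(A+[0,0,z]),t.proj(A+[0,0,z]))
g=cv2.cvtColor(s.im,cv2.COLOR_BGR2GRAY).astype(int)
for r_ in range(162,184): print(r_,g[r_,344:378])
h=cv2.cvtColor(t.im,cv2.COLOR_BGR2GRAY).astype(int)
for r_ in range(248,271,2): print(r_,h[r_,404:438])
```

```text
hubrim [359.9011 173.1131] [421.6506 258.0304]
SBtop [359.9574 170.7796] [422.1285 258.0588]
coltop [360.0462 167.0876] [422.8893 258.104 ]
tip [360.0868 165.3993] [423.2391 258.1248]
162 [236 175  65  26  27  25  27  26  27  28  27  30  28  27  29  28  30  29
  29  29  30  30  29  30  31  29  28  29  29  30  29  28  29  28]
163 [254 250 236 170  86  44  27  26  28  30  29  28  28  28  26  28  28  28
  30  30  29  29  28  30  29  29  28  29  29  30  29  29  28  28]
164 [254 254 254 250 246 228 123  82  49  26  28  27  29  28  28  27  28  28
  29  28  30  28  30  29  30  29  30  31  29  28  29  29  28  40]
165 [254 254 254 248 238 238 216 207 184 169 144 103  62  52  36  29  28  28
  29  27  28  30  30  28  29  28  28  29  39  72  94 100 107 118]
166 [254 254 254 230 194 199 194 192 186 183 179 165 148 168 168 158 143 136
 134 127 123 123 121 121 129 140 154 160 164 169 175 166 136 128]
167 [213 214 211 196 179 184 184 184 184 184 183 177 170 186 189 191 190 188
 187 187 189 190 191 190 190 192 195 196 196 193 186 165 135 129]
168 [186 186 185 182 178 184 184 184 184 184 183 179 176 1
[... 3245 characters left out ...]
30 137 142 137 115  91 123 190 217 193 156 151 182 208 204 184
 169 162 167 190 211 207 189 197 219 226 208 167 134 150 144 130]
264 [128 137 131 134 140 142 133 110  93 131 192 215 196 157 136 147 169 188
 206 211 206 195 180 175 194 217 222 198 163 149 143 135 127 125]
266 [103 128 139 134 135 142 139 122 100  90 107 157 197 207 191 174 168 166
 165 164 172 193 210 220 219 201 171 147 140 137 131 126 123 123]
268 [ 89  98 117 128 124 128 136 136 120 100  93  91 100 123 155 186 209 217
 218 221 219 211 192 167 140 134 137 136 132 127 125 118 117 117]
270 [ 92  87  88  99 114 123 126 127 132 132 129 117 108 108 105 100  97 101
 102 103 103 104 112 129 136 135 130 126 126 127 129 129 127 127]
```

In the top view the tip, collar and hub rim are concentric at about (422–423, 258–259), as predicted. All four seating heights matched, so I'm handing in.

```bash
python3 -c "
from plant import r
print(r.close_job())"
```

```text
the job is handed in; nothing more can be done
None
```

I assembled the hub in the order asked (large bearing, hub, small bearing, collar), with each part at its expected seated height to within about 1 mm, and handed the job in at about 47 s of the 109 s allowed; no verdict was returned.

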